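# Crank a board bundle tight in a stack clamp

### The arm

A 7-joint arm with a two-finger parallel gripper is mounted at the origin on the work surface. World frame = base frame: x ahead of the robot, y to its left, z up, the work surface at z = 0. Lengths are in m, angles in rad, forces in N, time in s.
With the tool pointing down it reaches from about 0.4 to 0.85 m from the base axis. Payload 4.5 kg.
Tool frame: the origin (TCP) lies between the finger pads; the fingertips stand 11 mm ahead of it and the grasp point (between the pads) lies 8 mm behind it; z points along the fingers, x is the direction in which the jaws open and shut, and the axes are right-handed (so a half turn about z gives the same grasp; the last joint's range is limited). The gripper opens to 88 mm and grips with 3 to 60 N. Pads are 18 mm wide; open, the fingers measure 123 mm over their backs; the gripper's body (75 mm by 187 mm) begins 45 mm behind the grasp point.
Start: joints at [1.215, 0.689, -0.195, 1.565, 0.157, 0.902, -0.215], TCP at [0.238, -0.578, 0.25] pointing down, gripper open.
Joint ranges: [-3.01, 3.01], [-0.46, 2.08], [-1.47, 1.51], [0.13, 2.56], [-1, 4.14], [0.04, 2.09], [-2.66, 2.66]. Speed limits (rad/s): [2.57, 2.57, 3.14, 3.14, 3.14, 3.14, 3.14].

### API

Orientations are given as a rotation vector (axis times angle).
In Python, from rig import r gives the robot as it stands. The module is installed in compiled form; this text tells all that it offers.
- The arm moves only by the tool move_arm, never from a script. Its argument "rows" is a list of rows, each an object of numbers: "rx", "ry", "rz": the turn, a rotation vector about the tool's x, y, z in rad; "x", "y", "z": the shift along the tool's x, y, z in mm; "gripper": the closure in counts, from 0 (fully open) to 255 (shut). In form: [{"rx": .., "ry": .., "rz": .., "x": .., "y": .., "z": .., "gripper": ..}, ...]. A call has 1 to 12 rows; each row is the pose to reach, as a shift and turn from the pose commanded when the call began, along the tool's axes at that moment; what a row does not reach only later rows make up. A row lasts 1/10 s, in which the tool goes at most 50 mm and 8.59 degrees, less where a joint would pass 70% of its speed; a pose out of reach is approached as far as the arm can. A call with a gripper value outside its range is refused whole. The fingers move at their own pace and stop on an object; the grip force is fixed at half the most. Time passes only in rows, so rows that repeat a pose let the fingers close. It gives the time, the measured TCP pose, the force and the opening at its end, in the units of the state.
- r.get_state(): the state, without advancing time (a new reading comes with each control period).
- r.grab_frame(name): name is "side" or "top"; returns a dict with "color" (400x640x3 uint8, blue, green, red), "K" (3x3 intrinsics, pixels), "position" and "rotation" of the camera in the world. Camera axes: x right, y down, z forward; pixel columns grow to the right and rows downward; lengths in m; the calibration is good to about 2 mm. A picture is of the moment at which its call begins. There is no depth.
- r.hand_in(): hands the job in, once; it reports no verdict.
The state is a dict: "time_s": time; "joint_pos": joint angles; "qd": joint speeds; "tau": joint torques, N m; "ee_pos": TCP position; "tcp_rot": TCP orientation; "wrist_force": force on the tool from outside, world axes, zero at the start; "wrist_torque": the same for the moment, N m; "opening": opening from 0.0 (shut) to 1.0 (fully open).
Only numpy, scipy, OpenCV 4.12 (cv2) and the standard library are available. Lean on these libraries where they do the work, as an engineer would, in place of code of your own. Each camera call takes 0.05 s, during which the arm holds its last target. There are 200 camera calls.

### The job

Fit the loose crank fully home on the square spindle end of the clamp, gently feeling for the square rather than pressing it on, then wind it clockwise (seen from above) until the sprung pad holds the bundle of boards firmly against the stop, with its spring about half compressed and not squeezed solid. Leave the crank seated on the spindle, let go, and leave everything else on the bench alone.

Things in the scene. Friction and masses are not known exactly. Their poses are not given: they have to be found in the camera images.
- clamp: Board clamp, bolted down. Bed 320 x 130 mm, top 15 mm above the bench; blue gear housing 84 x 100 mm, 55 mm high; stop 60 mm high at the far end. Origin: on the bench, on the vertical axis of the spindle; x points from spindle to stop, z up. Turning the spindle clockwise (from above) drives jaw block and pad along +x, 24 mm per turn; 1.5 to 2.5 turns are needed.
- seat (a point): On the spindle axis, 62 mm above the bench: top of the 40 mm flange where the hub rests. The 18 mm square end stands 18 mm up from it, with a round cone (17.6 to 9 mm) 5 mm high on top. The square stands at any angle, NOT given by this frame: rest the crank lightly on it and turn till it drops (every 90 degrees; fits within about 4 either way).
- crank: Loose dark steel crank, 0.32 kg, standing on its hub, socket down. Hub: square 30 x 30 mm, 46 high; socket in its underside 19.2 mm square, 25 deep, sides parallel to the hub's. Origin: centre of the underside; z up. Arm 16 mm wide, 34 to 44 mm above the origin, along +x to x = 75. Grip the hub on its +y and -y sides. Seated, its origin is at seat.
- knob_mid (a point): Grip point of the crank's black round knob, 22 mm in diameter, 40 mm tall, upright on the arm's end and free to spin about its own axis. This point is 65 mm from the hub axis (crank x), 67.5 mm above the crank's origin; the knob reaches from 45.5 to 85.5 mm above it.
- pad: Rubber pad across the clamp, 100 mm wide, 19 to 53 mm above the bench, 10 thick; axes as the clamp's, front face 5 mm along +x of its origin. A 7 N/mm spring carries it in front of the jaw block, solid after 10.5 mm. With the bundle on the stop the pad stands still and the jaw goes on, 3.8 mm per radian, loading the spring; 35 N (5 mm) is wanted.
- stop (a point): Middle of the clamp's fixed stop face, 209 mm from the spindle axis along the clamp's x, 38 mm above the bench. The bundle ends against it. The spindle turns stiffly: 0.25 N m unloaded (about 4 N at the knob), plus 0.0038 N m per newton on the pad (about 6 N at the knob when tight enough); it stays where it is left.
- bundle: Bundle of circuit boards, a solid block 80 mm (along the clamp) x 110 mm x 45 mm, 0.4 to 0.85 kg, lying loose on the clamp's bed, up to some 15 mm short of the stop. Origin: centre of its underside, z up. The pad pushes it along the bed to the stop.
- caliper: Steel caliper lying flat, 160 mm long, 9 mm high. Leave alone.
- tee_key: Steel T-handled key lying flat, stem 110 mm, bar 100 mm, 16 mm high. It is not the crank. Leave alone.
- pin_cup: Open metal cup, 70 mm across, 60 mm high. Leave alone.
- bit_box: Flat grey box of drill bits, 100 x 70 mm, 29 mm high. Leave alone.
- mallet: Hammer lying on the bench. Leave alone.
- brush: Hand brush lying on the bench. Leave alone.
- spare_stack: Spare stack of boards, 180 x 140 mm, 36 mm high. Leave alone.
Not all that is in view belongs to the job. Leave any red look-alike of the crank alone.

How it is judged:
By the outcome, as a careful person would: the job done as asked, in the order asked, and still so for the second after the job is handed in, with the robot touching nothing.
It also fails if it takes over 72 s, if anything falls off the work surface, if the arm or the gripper's body presses on something with over 40 N, if the wrist force passes 120 N, or if a joint passes its speed limit or range.

## Working session

There is one attempt and no reset: what is moved stays moved. The work goes in short steps, Python scripts to look and compute and a tool call to move; the robot and the scene stay as the last step left them, time stands still between calls to the robot, and variables do not carry over. Pictures are saved under pics/ and viewed, about 8 in all and at most 12, crops included, and the job is handed in when it is done.

Besides the shell and the picture viewer there is one more tool, called after "Request:" by a JSON object that holds its "fn" and its "kwargs", one argument or row to a line. move_arm: Moves the arm, as the interface text tells. Its arguments: {"type":"object","properties":{"rows":{"type":"array","items":{"type":"object","properties":{"rx":{"type":"number"},"ry":{"type":"number"},"rz":{"type":"number"},"x":{"type":"number"},"y":{"type":"number"},"z":{"type":"number"},"gripper":{"type":"number"}}}}},"required":["rows"]}

```bash
mkdir -p pics; cat > h.py <<'E'
import numpy as np,cv2
from rig import r
def ray(f,u,v):
    d=np.array(f["rotation"])@np.linalg.inv(np.array(f["K"]))@np.array([u,v,1.]);return np.array(f["position"]),d
def onz(f,u,v,z):
    p,d=ray(f,u,v);return p+d*(z-p[2])/d[2]
def proj(f,P):
    q=np.array(f["K"])@(np.array(f["rotation"]).T@(np.array(P)-np.array(f["position"])));return q[:2]/q[2]
E
python3 - <<'E'
from h import *
for n in("top","side"):
    f=r.grab_frame(n);cv2.imwrite(f"pics/{n}0.png",f["color"]);print(n,f["position"],np.round(f["rotation"],3).tolist(),f["K"])
s=r.get_state();print({k:np.round(v,3).tolist() for k,v in s.items()})
E
```

```text
top [0.34574031 0.01965448 1.1555575 ] [-2.089, 2.138, -0.183] [[422.61258727   0.         318.41799875]
 [  0.         422.61258727 204.78302334]
 [  0.           0.           1.        ]]
side [0.29682683 0.878742   0.74221618] [-0.408, 2.68, -1.332] [[366.85402015   0.         322.6228345 ]
 [  0.         366.85402015 203.50728578]
 [  0.           0.           1.        ]]
{'time_s': 0.1, 'joint_pos': [1.215, 0.69, -0.195, 1.566, 0.157, 0.903, -0.215], 'qd': [-0.001, -0.002, -0.001, -0.002, -0.001, 0.002, 0.001], 'tau': [-0.004, -52.85, -1.272, -15.384, -0.052, 0.002, 0.0], 'ee_pos': [0.237, -0.578, 0.249], 'tcp_rot': [-2.609, 1.749, 0.002], 'wrist_force': [0.866, 0.927, -0.457], 'wrist_torque': [-0.036, 0.016, -0.009], 'opening': 1.0}
```

View pics/top0.png

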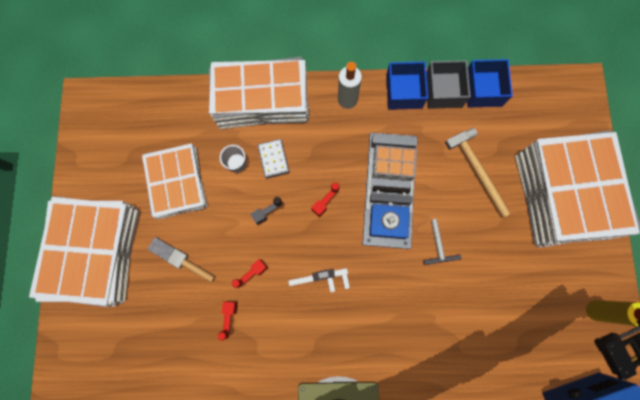

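View pics/side0.png

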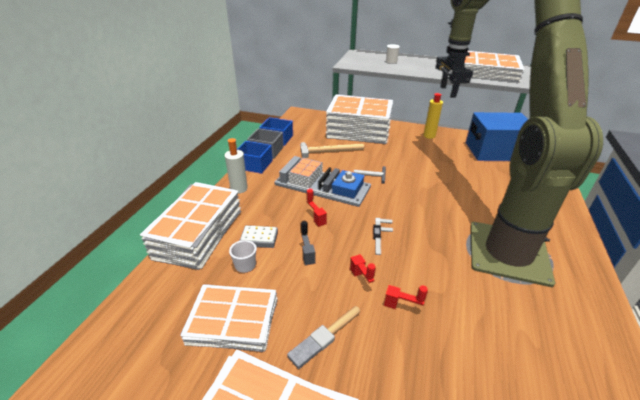

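Top view: the dark crank has its hub at about (258,215) and its knob at (278,202). The three red look-alikes are at (325,198), (250,273) and (228,320), and the tee key is at (440,245). The dark one fits the description. The clamp spindle is at (390,220), with the stop towards (393,140). I'll check this in an enlarged crop.

```bash
sed -i 's/np.array(f\["rotation"\])/cv2.Rodrigues(np.array(f["rotation"],float))[0]/g' h.py
python3 - <<'E'
from h import *
f=r.grab_frame("top");g=r.grab_frame("side")
a=f["color"];b=g["color"]
def c(i,x,y,w,h,s): return cv2.resize(i[y:y+h,x:x+w],None,fx=s,fy=s,interpolation=cv2.INTER_CUBIC)
A=np.hstack([c(a,240,185,60,45,6.5),c(a,355,125,70,130*70//70,5)[:292] if 0 else c(a,240,185,1,45,6.5),c(b,285,215,50,45,6.5)])
B=np.hstack([cv2.rotate(c(a,358,128,65,125,3),cv2.ROTATE_90_CLOCKWISE),c(b,270,150,110,60,3.5)])
W=max(A.shape[1],B.shape[1]);H=[cv2.copyMakeBorder(i,0,0,0,W-i.shape[1],0) for i in(A,B)]
I=np.vstack(H);print(I.shape);cv2.imwrite("pics/crop1.png",I)
for n,u,v,z in(("hub",258,215,.046),("knob",278,202,.085),("spindle",390.5,220,.085),("stop",393,140,.06)):print(n,onz(f,u,v,z))
for n,u,v,z in(("hub",309,243,.046),("knob",304,225,.085),("spindle",349,175,.085)):print(n,onz(g,u,v,z))
E
```

```text
Traceback (most recent call last):
ValueError: all the input array dimensions except for the concatenation axis must match exactly, but along dimension 0, the array at index 0 has size 195 and the array at index 1 has size 210
```

```bash

python3 - <<'E'
from h import *
f=r.grab_frame("top");g=r.grab_frame("side")
a=f["color"];b=g["color"]
I=np.zeros((600,800,3),np.uint8)
def c(i,x,y,w,h,s,X,Y):
    k=cv2.resize(i[y:y+h,x:x+w],None,fx=s,fy=s,interpolation=cv2.INTER_CUBIC);k=k[:600-Y,:800-X];I[Y:Y+k.shape[0],X:X+k.shape[1]]=k
c(a,240,185,60,50,6,0,0);c(b,285,215,50,50,6,0,300);c(a,360,130,62,120,3.5,370,0);c(b,270,150,107,50,4,370,420)
cv2.imwrite("pics/crop1.png",I)
for n,u,v,z in(("hub",258,215,.046),("knob",278,202,.085),("spindle",390.5,220,.085),("stop",393,140,.06)):print(n,onz(f,u,v,z))
for n,u,v,z in(("hub",309,243,.046),("knob",304,225,.085),("spindle",349,175,.085)):print(n,onz(g,u,v,z))
E
```

```text
hub [0.53605441 0.19910717 0.046     ]
knob [0.56219906 0.14107513 0.085     ]
spindle [ 0.50798374 -0.14657575  0.085     ]
stop [ 0.73069435 -0.16896945  0.06      ]
hub [0.54001951 0.18362208 0.046     ]
knob [0.5623719 0.1589729 0.085    ]
spindle [ 0.50466535 -0.12526228  0.085     ]
```

View pics/crop1.png

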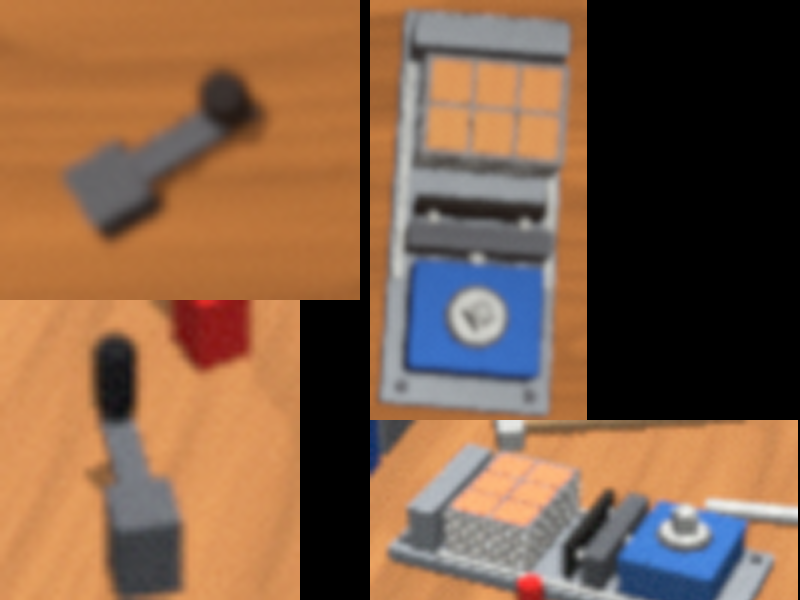

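```bash

cat >> h.py <<'E'
def tri(f,u,g,w):
    p,d=ray(f,*u);q,e=ray(g,*w);d/=np.linalg.norm(d);e/=np.linalg.norm(e)
    t=np.linalg.lstsq(np.c_[d,-e],q-p,rcond=None)[0];A=p+d*t[0];B=q+e*t[1];return np.round((A+B)/2,4),round(np.linalg.norm(A-B),4)
E
python3 - <<'E'
from h import *
f=r.grab_frame("top");g=r.grab_frame("side")
print("hub top",tri(f,(257.8,215),g,(308.7,248.3)))
print("knob top",tri(f,(277.5,200.8),g,(304,221.5)))
print("flange",tri(f,(390.6,220.6),g,(348.75,182)), onz(f,390.6,220.6,.062),onz(g,348.75,182.,.062))
def cm(i,x,y,w,h,fn,o):
    k=i[y:y+h,x:x+w].astype(int);m=fn(k).astype(np.uint8);n,l,s,c=cv2.connectedComponentsWithStats(m)
    j=1+np.argmax(s[1:,4]);return (l==j).astype(np.uint8),c[j]+[x,y],s[j]
dk=lambda k:(k.max(2)-k.min(2)<45)&(k.max(2)<125)
m,c,s=cm(f["color"],240,185,60,50,dk,0);print("dark top",c,s)
m,c,s=cm(g["color"],285,210,50,55,dk,0);print("dark side",c,s)
bl=lambda k:(k[...,0]-k[...,2]>60)
m,c,s=cm(f["color"],355,190,70,60,bl,0)
cn=max(cv2.findContours(m,0,2)[0],key=cv2.contourArea);R=cv2.minAreaRect(cn+np.array([[[355,190]]]));print("blue top",R,[np.round(onz(f,*p,.055)[:2],4) for p in cv2.boxPoints(R)],onz(f,*R[0],.055))
wh=lambda k:(k.min(2)>150)
m,c,s=cm(f["color"],378,207,26,26,wh,0);print("flange top",c,s,onz(f,*c,.063))
m,c,s=cm(g["color"],335,165,28,24,wh,0);print("flange side",c,s)
for n,x,y,w,h in(("T",245,192,42,34),):
    print(f["color"][y:y+h,x:x+w].max(2)[::1,::1].tolist() if 0 else "")
E
```

```text
hub top (array([0.536 , 0.2001, 0.0425]), np.float64(0.0013))
knob top (array([0.5669, 0.1428, 0.083 ]), np.float64(0.0022))
flange (array([ 0.5117, -0.1543,  0.0377]), np.float64(0.0036)) [ 0.50988222 -0.15032208  0.062     ] [ 0.50256079 -0.11844389  0.062     ]
dark top [265.69395018 211.08896797] [ 11  13  32  26 281]
dark side [308.19512195 255.99390244] [ 18  31  12  24 164]
blue top ((389.89434814453125, 220.6773681640625), (38.08085250854492, 31.50627326965332), 4.236394882202148) [array([ 0.4744, -0.0951]), array([ 0.5577, -0.105 ]), array([ 0.5476, -0.2046]), array([ 0.4647, -0.1934])] [ 0.51077319 -0.1495537   0.055     ]
flange top [390.39053254 219.88757396] [  5   6  15  15 169] [ 0.51162088 -0.14972339  0.063     ]
flange side [354.06 171.64] [11  5 17  5 50]
```

```bash

cat >> h.py <<'E'
from scipy.spatial.transform import Rotation as Ro
def go(pos,yaw,s=None):
    s=s or r.get_state();R=Ro.from_rotvec(s["tcp_rot"]);c,q=np.cos(np.radians(yaw)),np.sin(np.radians(yaw))
    T=Ro.from_matrix(np.array([[c,q,0],[q,-c,0],[0,0,-1]]).astype(float))
    d=R.inv().apply(np.array(pos)-s["ee_pos"])*1000;w=(R.inv()*T).as_rotvec();print("xyz mm",np.round(d,1),"rot",np.round(w,3))
def st():
    s=r.get_state();X=Ro.from_rotvec(s["tcp_rot"]).as_matrix()
    print("t",round(s["time_s"],2),"p",np.round(s["ee_pos"],4),"yaw",round(np.degrees(np.arctan2(X[1,0],X[0,0])),2),"F",np.round(s["wrist_force"],1),"j",np.round(s["joint_pos"],2),"o",round(float(s["opening"]),3))
E
python3 - <<'E'
from h import *
st();go([.5,-.2,.25],-25);go([.536,.2,.2],28)
f=r.grab_frame("top");g=r.grab_frame("side")
print("flange",tri(f,(390.4,220.3),g,(348.75,178)))
E
```

```text
t 0.4 p [ 0.2375 -0.578   0.2496] yaw -67.66 F [ 0.1 -1.3  0. ] j [ 1.21  0.69 -0.19  1.57  0.16  0.9  -0.22] o 1.003
xyz mm [-249.9 -386.5   -0.4] rot [-0.     0.    -0.745]
xyz mm [-606.2 -571.8   49.7] rot [-0.    0.   -1.67]
flange (array([ 0.5109, -0.1508,  0.0561]), np.float64(0.0014))
```

Request:
{"fn": "move_arm", "kwargs": {
  "rows": [
    {"x": -250,"y": -386,"z": 0,"rz": -0.75},
    {"x": -250,"y": -386,"z": 0,"rz": -0.75},
    {"x": -250,"y": -386,"z": 0,"rz": -0.75},
    {"x": -250,"y": -386,"z": 0,"rz": -0.75},
    {"x": -250,"y": -386,"z": 0,"rz": -0.75},
    {"x": -250,"y": -386,"z": 0,"rz": -0.75},
    {"x": -250,"y": -386,"z": 0,"rz": -0.75},
    {"x": -250,"y": -386,"z": 0,"rz": -0.75},
    {"x": -606,"y": -572,"z": 50,"rz": -1.67},
    {"x": -606,"y": -572,"z": 50,"rz": -1.67},
    {"x": -606,"y": -572,"z": 50,"rz": -1.67},
    {"x": -606,"y": -572,"z": 50,"rz": -1.67}
  ]
}}

```text
$.rows[0]: bad value
```

Request:
{"fn": "move_arm", "kwargs": {
  "rows": [
    {"x": 0}
  ]
}}

```text
$.rows[0]: bad value
```

```bash
python3 -c "
from h import *
st();go([.536,.2,.13],28)"
```

```text
t 0.5 p [ 0.2375 -0.5781  0.2497] yaw -67.67 F [ 1.1 -0.3 -0.3] j [ 1.21  0.69 -0.19  1.57  0.16  0.9  -0.22] o 1.002
xyz mm [-606.3 -571.8  119.7] rot [ 0.    0.   -1.67]
```

Every field is needed in each row.

Request:
{"fn": "move_arm", "kwargs": {
  "rows": [
    {"x": -250,"y": -386,"z": 0,"rx": 0,"ry": 0,"rz": -0.75,"gripper": 0},
    {"x": -250,"y": -386,"z": 0,"rx": 0,"ry": 0,"rz": -0.75,"gripper": 0},
    {"x": -250,"y": -386,"z": 0,"rx": 0,"ry": 0,"rz": -0.75,"gripper": 0},
    {"x": -250,"y": -386,"z": 0,"rx": 0,"ry": 0,"rz": -0.75,"gripper": 0},
    {"x": -250,"y": -386,"z": 0,"rx": 0,"ry": 0,"rz": -0.75,"gripper": 0},
    {"x": -250,"y": -386,"z": 0,"rx": 0,"ry": 0,"rz": -0.75,"gripper": 0},
    {"x": -250,"y": -386,"z": 0,"rx": 0,"ry": 0,"rz": -0.75,"gripper": 0},
    {"x": -250,"y": -386,"z": 0,"rx": 0,"ry": 0,"rz": -0.75,"gripper": 0},
    {"x": -606,"y": -572,"z": 50,"rx": 0,"ry": 0,"rz": -1.67,"gripper": 0},
    {"x": -606,"y": -572,"z": 50,"rx": 0,"ry": 0,"rz": -1.67,"gripper": 0},
    {"x": -606,"y": -572,"z": 50,"rx": 0,"ry": 0,"rz": -1.67,"gripper": 0},
    {"x": -606,"y": -572,"z": 50,"rx": 0,"ry": 0,"rz": -1.67,"gripper": 0}
  ]
}}

```text
time_s: 1.7
ee_pos: [0.4967, -0.0513, 0.2279]
tcp_rot: [3.129, 0.274, 0.001]
wrist_force: [0.9, -0.1, -0.1]
opening: 1.002
```

```bash
python3 -c "
from h import *
st();go([.536,.2,.13],28)"
```

```text
t 1.7 p [ 0.4967 -0.0513  0.2279] yaw 10.01 F [ 0.9 -0.1 -0.1] j [ 0.33  0.6  -0.51  1.95  0.44  0.7  -0.27] o 1.002
xyz mm [  82.3 -240.6   97.9] rot [ 0.001 -0.001 -0.314]
```

Request:
{"fn": "move_arm", "kwargs": {
  "rows": [
    {"x": 82,"y": -241,"z": 98,"rx": 0,"ry": 0,"rz": -0.314,"gripper": 0},
    {"x": 82,"y": -241,"z": 98,"rx": 0,"ry": 0,"rz": -0.314,"gripper": 0},
    {"x": 82,"y": -241,"z": 98,"rx": 0,"ry": 0,"rz": -0.314,"gripper": 0},
    {"x": 82,"y": -241,"z": 98,"rx": 0,"ry": 0,"rz": -0.314,"gripper": 0},
    {"x": 82,"y": -241,"z": 98,"rx": 0,"ry": 0,"rz": -0.314,"gripper": 0},
    {"x": 82,"y": -241,"z": 98,"rx": 0,"ry": 0,"rz": -0.314,"gripper": 0},
    {"x": 82,"y": -241,"z": 98,"rx": 0,"ry": 0,"rz": -0.314,"gripper": 0},
    {"x": 82,"y": -241,"z": 98,"rx": 0,"ry": 0,"rz": -0.314,"gripper": 0}
  ]
}}

```text
time_s: 2.5
ee_pos: [0.5366, 0.1977, 0.1297]
tcp_rot: [3.049, 0.751, -0.001]
wrist_force: [-0.5, 0.3, 0.4]
opening: 1.002
```

```bash
python3 - <<'E'
from h import *
st();go([.536,.2,.02],28)
f=r.grab_frame("top");g=r.grab_frame("side")
I=np.zeros((400,800,3),np.uint8)
for i,(m,x,y) in enumerate(((f,230,175),(g,270,200))):
    I[:,i*400:i*400+400]=cv2.resize(m["color"][y:y+80,x:x+80],(400,400),interpolation=cv2.INTER_CUBIC)
cv2.imwrite("pics/c2.png",I)
E
```

```text
t 2.5 p [0.5366 0.1977 0.1297] yaw 27.68 F [-0.5  0.3  0.4] j [-0.17  0.82 -0.46  1.82  0.58  0.64 -0.5 ] o 1.002
xyz mm [  0.7  -2.5 109.7] rot [ 0.001  0.001 -0.006]
```

View pics/c2.png

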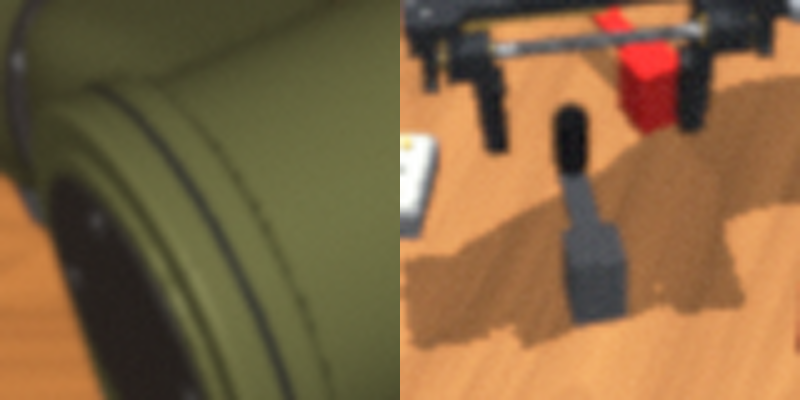

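Request:
{"fn": "move_arm", "kwargs": {
  "rows": [
    {"x": 0.7,"y": -2.5,"z": 45,"rx": 0,"ry": 0,"rz": -0.006,"gripper": 0},
    {"x": 0.7,"y": -2.5,"z": 85,"rx": 0,"ry": 0,"rz": -0.006,"gripper": 0},
    {"x": 0.7,"y": -2.5,"z": 109,"rx": 0,"ry": 0,"rz": -0.006,"gripper": 0},
    {"x": 0.7,"y": -2.5,"z": 109,"rx": 0,"ry": 0,"rz": -0.006,"gripper": 255},
    {"x": 0.7,"y": -2.5,"z": 109,"rx": 0,"ry": 0,"rz": -0.006,"gripper": 255},
    {"x": 0.7,"y": -2.5,"z": 109,"rx": 0,"ry": 0,"rz": -0.006,"gripper": 255},
    {"x": 0.7,"y": -2.5,"z": 109,"rx": 0,"ry": 0,"rz": -0.006,"gripper": 255},
    {"x": 0.7,"y": -2.5,"z": 109,"rx": 0,"ry": 0,"rz": -0.006,"gripper": 255},
    {"x": 0.7,"y": -2.5,"z": 109,"rx": 0,"ry": 0,"rz": -0.006,"gripper": 255},
    {"x": 0.7,"y": -2.5,"z": 109,"rx": 0,"ry": 0,"rz": -0.006,"gripper": 255}
  ]
}}

```text
time_s: 3.6
ee_pos: [0.5363, 0.2009, 0.0212]
tcp_rot: [-3.048, -0.76, -0.001]
wrist_force: [-0.6, -0.5, 0.1]
opening: 0.388
```

```bash
python3 -c "
from h import *
st();go([.5108,-.1503,.14],-40);go([.536,.2,.14],28)"
```

```text
t 3.6 p [0.5363 0.2009 0.0212] yaw 28.01 F [-0.6 -0.5  0.1] j [-0.25  0.99 -0.33  1.85  0.71  0.42 -0.61] o 0.388
xyz mm [-187.4  298.  -118.9] rot [-0.    -0.     1.187]
xyz mm [  -0.7    0.6 -118.8] rot [ 0. -0.  0.]
```

Request:
{"fn": "move_arm", "kwargs": {
  "rows": [
    {"x": 0,"y": 0,"z": 0,"rx": 0,"ry": 0,"rz": 0,"gripper": 255},
    {"x": 0,"y": 0,"z": 0,"rx": 0,"ry": 0,"rz": 0,"gripper": 255},
    {"x": 0,"y": 0,"z": 0,"rx": 0,"ry": 0,"rz": 0,"gripper": 255}
  ]
}}

```text
time_s: 3.9
ee_pos: [0.5364, 0.2009, 0.0211]
tcp_rot: [3.048, 0.76, 0.001]
wrist_force: [0.7, 0.3, 2.9]
opening: 0.339
```

```bash
python3 -c "
from h import *
st();go([.5108,-.1503,.16],28)"
```

```text
t 3.9 p [0.5364 0.2009 0.0211] yaw 28.01 F [0.7 0.3 2.9] j [-0.25  0.99 -0.33  1.85  0.71  0.42 -0.61] o 0.339
xyz mm [-187.5  298.1 -139. ] rot [ 0. -0.  0.]
```

Request:
{"fn": "move_arm", "kwargs": {
  "rows": [
    {"x": 0,"y": 0,"z": -40,"rx": 0,"ry": 0,"rz": 0,"gripper": 255},
    {"x": 0,"y": 0,"z": -90,"rx": 0,"ry": 0,"rz": 0,"gripper": 255},
    {"x": 0,"y": 0,"z": -139,"rx": 0,"ry": 0,"rz": 0,"gripper": 255},
    {"x": -27,"y": 42,"z": -139,"rx": 0,"ry": 0,"rz": 0,"gripper": 255},
    {"x": -53,"y": 84,"z": -139,"rx": 0,"ry": 0,"rz": 0,"gripper": 255},
    {"x": -80,"y": 126,"z": -139,"rx": 0,"ry": 0,"rz": 0,"gripper": 255},
    {"x": -107,"y": 168,"z": -139,"rx": 0,"ry": 0,"rz": 0,"gripper": 255},
    {"x": -134,"y": 210,"z": -139,"rx": 0,"ry": 0,"rz": 0,"gripper": 255},
    {"x": -160,"y": 254,"z": -139,"rx": 0,"ry": 0,"rz": 0,"gripper": 255},
    {"x": -187,"y": 298,"z": -139,"rx": 0,"ry": 0,"rz": 0,"gripper": 255},
    {"x": -187,"y": 298,"z": -139,"rx": 0,"ry": 0,"rz": 0,"gripper": 255},
    {"x": -187,"y": 298,"z": -139,"rx": 0,"ry": 0,"rz": 0,"gripper": 255}
  ]
}}

```text
time_s: 5.1
ee_pos: [0.5099, -0.1522, 0.159]
tcp_rot: [-3.05, -0.753, 0.003]
wrist_force: [-0.1, 1.0, -3.0]
opening: 0.341
```

```bash
python3 - <<'E'
from h import *
st();go([.5108,-.1503,.106],28)
f=r.grab_frame("top");g=r.grab_frame("side")
I=np.zeros((400,800,3),np.uint8)
for i,(m,x,y) in enumerate(((f,350,130),(g,300,120))):
    I[:,i*400:i*400+400]=cv2.resize(m["color"][y:y+80,x:x+80],(400,400),interpolation=cv2.INTER_CUBIC)
cv2.imwrite("pics/c3.png",I)
E
```

```text
t 5.1 p [ 0.5099 -0.1522  0.159 ] yaw 27.75 F [-0.1  1.  -3. ] j [ 0.53  0.75 -0.55  1.92  0.64  0.65  0.06] o 0.341
xyz mm [ 1.8 -1.3 53. ] rot [-0.001  0.002 -0.004]
```

View pics/c3.png

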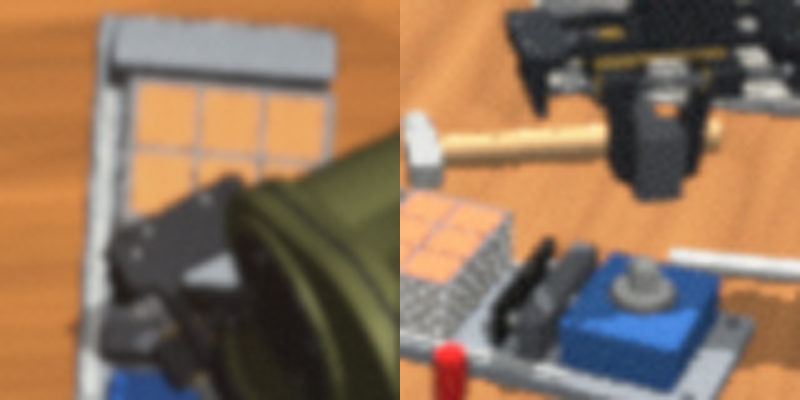

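Request:
{"fn": "move_arm", "kwargs": {
  "rows": [
    {"x": 1.8,"y": -1.3,"z": 25,"rx": 0,"ry": 0.002,"rz": -0.004,"gripper": 255},
    {"x": 1.8,"y": -1.3,"z": 45,"rx": 0,"ry": 0.002,"rz": -0.004,"gripper": 255},
    {"x": 1.8,"y": -1.3,"z": 51,"rx": 0,"ry": 0.002,"rz": -0.004,"gripper": 255},
    {"x": 1.8,"y": -1.3,"z": 51,"rx": 0,"ry": 0.002,"rz": -0.004,"gripper": 255},
    {"x": 1.8,"y": -1.3,"z": 51,"rx": 0,"ry": 0.002,"rz": -0.004,"gripper": 255}
  ]
}}

```text
time_s: 5.7
ee_pos: [0.5127, -0.147, 0.1095]
tcp_rot: [-3.045, -0.769, -0.005]
wrist_force: [-0.3, -0.3, -2.6]
opening: 0.338
```

```bash
python3 - <<'E'
from h import *
st()
f=r.grab_frame("side")
cv2.imwrite("pics/c4.png",cv2.resize(f["color"][145:205,310:390],(800,600),interpolation=cv2.INTER_CUBIC))
for P in([.5108,-.1503,.062],[.5108,-.1503,.055],[.5108,-.1503,.087]):print((proj(f,P)-[310,145])*10)
E
```

```text
t 5.7 p [ 0.5127 -0.147   0.1095] yaw 28.34 F [-0.3 -0.3 -2.6] j [ 0.48  0.83 -0.48  1.95  0.72  0.54 -0.01] o 0.338
[386.2069778  315.94200377]
[385.09378293 333.20872598]
[390.24526585 253.30427546]
```

View pics/c4.png

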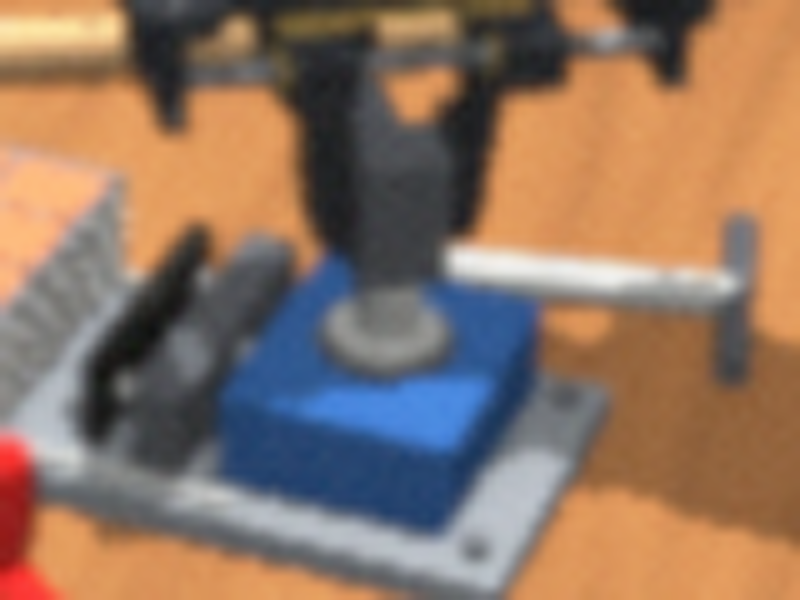

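```bash
python3 - <<'E'
from h import *
go([.5108,-.1503,.104],28)
f=r.grab_frame("side")
for y in(-62,):
  c,s=np.cos(np.radians(y)),np.sin(np.radians(y))
  for a,b in((15,15),(15,-15),(-15,-15),(-15,15)):
    print(a,b,(proj(f,[.5127+(a*c-b*s)/1e3,-.147+(a*s+b*c)/1e3,.0885])-[310,145])*10)
E
```

```text
xyz mm [-3.2  1.6  5.7] rot [ 0.001 -0.003  0.005]
15 15 [328.52090356 234.29396606]
15 -15 [414.75688188 226.1660865 ]
-15 -15 [437.56417677 273.11586022]
-15 15 [349.75461482 281.58483886]
```

Request:
{"fn": "move_arm", "kwargs": {
  "rows": [
    {"x": -3.0,"y": 1.6,"z": 0,"rx": 0,"ry": -0.002,"rz": 0.005,"gripper": 255},
    {"x": -3.0,"y": 1.6,"z": 2,"rx": 0,"ry": -0.002,"rz": 0.005,"gripper": 255},
    {"x": -3.0,"y": 1.6,"z": 4,"rx": 0,"ry": -0.002,"rz": 0.005,"gripper": 255},
    {"x": -3.0,"y": 1.6,"z": 5,"rx": 0,"ry": -0.002,"rz": 0.005,"gripper": 255},
    {"x": -3.0,"y": 1.6,"z": 5,"rx": 0,"ry": -0.002,"rz": 0.005,"gripper": 255}
  ]
}}

```text
time_s: 6.3
ee_pos: [0.5104, -0.1508, 0.1038]
tcp_rot: [3.048, 0.759, 0.001]
wrist_force: [0.9, -0.1, -2.4]
opening: 0.338
```

```bash
python3 -c "
from h import *
st();go([.5108,-.1503,.101],28)"
```

```text
t 6.3 p [ 0.5104 -0.1508  0.1038] yaw 27.97 F [ 0.9 -0.1 -2.4] j [ 0.48  0.83 -0.47  1.95  0.73  0.53 -0.02] o 0.338
xyz mm [ 0.6 -0.3  2.8] rot [ 0.    -0.    -0.001]
```

Request:
{"fn": "move_arm", "kwargs": {
  "rows": [
    {"x": 0.3,"y": 0,"z": 1.5,"rx": 0,"ry": 0,"rz": 0,"gripper": 255},
    {"x": 0.3,"y": 0,"z": 3,"rx": 0,"ry": 0,"rz": 0,"gripper": 255},
    {"x": 0.3,"y": 0,"z": 3,"rx": 0,"ry": 0,"rz": 0,"gripper": 255}
  ]
}}

```text
time_s: 6.6
ee_pos: [0.5119, -0.1502, 0.101]
tcp_rot: [-3.048, -0.76, -0.005]
wrist_force: [2.5, 1.1, -2.6]
opening: 0.342
```

Request:
{"fn": "move_arm", "kwargs": {
  "rows": [
    {"x": 0,"y": 0,"z": 1,"rx": 0,"ry": 0,"rz": 0,"gripper": 255},
    {"x": 0,"y": 0,"z": 1,"rx": 0,"ry": 0,"rz": 0,"gripper": 255}
  ]
}}

```text
time_s: 6.8
ee_pos: [0.5119, -0.1503, 0.1007]
tcp_rot: [3.048, 0.76, 0.005]
wrist_force: [2.9, 0.9, 4.5]
opening: 0.34
```

Request:
{"fn": "move_arm", "kwargs": {
  "rows": [
    {"x": 1.0,"y": 0.5,"z": 0.2,"rx": 0,"ry": 0,"rz": 0.06,"gripper": 255},
    {"x": 1.0,"y": 0.5,"z": 0.2,"rx": 0,"ry": 0,"rz": 0.12,"gripper": 255},
    {"x": 1.0,"y": 0.5,"z": 0.2,"rx": 0,"ry": 0,"rz": 0.18,"gripper": 255},
    {"x": 1.0,"y": 0.5,"z": 0.2,"rx": 0,"ry": 0,"rz": 0.24,"gripper": 255},
    {"x": 1.0,"y": 0.5,"z": 0.2,"rx": 0,"ry": 0,"rz": 0.3,"gripper": 255},
    {"x": 1.0,"y": 0.5,"z": 0.2,"rx": 0,"ry": 0,"rz": 0.36,"gripper": 255}
  ]
}}

```text
time_s: 7.4
ee_pos: [0.5119, -0.1505, 0.1007]
tcp_rot: [3.135, 0.198, 0.002]
wrist_force: [-0.3, 1.6, 7.8]
opening: 0.336
```

```bash
python3 -c "
from h import *
st();print(r.get_state()['wrist_torque'])"
```

```text
t 7.4 p [ 0.5119 -0.1505  0.1007] yaw 7.23 F [-0.3  1.6  7.8] j [ 0.42  0.82 -0.37  1.95  0.62  0.48 -0.28] o 0.336
[ 0.18429655 -0.09095839  0.03887508]
```

Request:
{"fn": "move_arm", "kwargs": {
  "rows": [
    {"x": 0,"y": 0,"z": 0,"rx": 0,"ry": 0,"rz": 0.06,"gripper": 255},
    {"x": 0,"y": 0,"z": 0,"rx": 0,"ry": 0,"rz": 0.12,"gripper": 255},
    {"x": 0,"y": 0,"z": 0,"rx": 0,"ry": 0,"rz": 0.18,"gripper": 255},
    {"x": 0,"y": 0,"z": 0,"rx": 0,"ry": 0,"rz": 0.24,"gripper": 255},
    {"x": 0,"y": 0,"z": 0,"rx": 0,"ry": 0,"rz": 0.3,"gripper": 255},
    {"x": 0,"y": 0,"z": 0,"rx": 0,"ry": 0,"rz": 0.36,"gripper": 255}
  ]
}}

```text
time_s: 8.0
ee_pos: [0.5115, -0.1509, 0.1008]
tcp_rot: [3.119, -0.367, 0.001]
wrist_force: [-0.7, 0.2, 10.3]
opening: 0.337
```

```bash
python3 -c "
from h import *
st();print(r.get_state()['wrist_torque'])"
```

```text
t 8.0 p [ 0.5115 -0.1509  0.1008] yaw -13.42 F [-0.7  0.2 10.3] j [ 0.37  0.81 -0.28  1.96  0.5   0.44 -0.52] o 0.337
[0.04604628 0.13870422 0.09153884]
```

Request:
{"fn": "move_arm", "kwargs": {
  "rows": [
    {"x": 0,"y": 0,"z": 0,"rx": 0,"ry": 0,"rz": 0.06,"gripper": 255},
    {"x": 0,"y": 0,"z": 0,"rx": 0,"ry": 0,"rz": 0.12,"gripper": 255},
    {"x": 0,"y": 0,"z": 0,"rx": 0,"ry": 0,"rz": 0.18,"gripper": 255},
    {"x": 0,"y": 0,"z": 0,"rx": 0,"ry": 0,"rz": 0.24,"gripper": 255},
    {"x": 0,"y": 0,"z": 0,"rx": 0,"ry": 0,"rz": 0.3,"gripper": 255},
    {"x": 0,"y": 0,"z": 0,"rx": 0,"ry": 0,"rz": 0.36,"gripper": 255}
  ]
}}

```text
time_s: 8.6
ee_pos: [0.5109, -0.1512, 0.1007]
tcp_rot: [3.002, -0.92, -0.001]
wrist_force: [-1.4, -0.1, 10.2]
opening: 0.338
```

```bash
python3 -c "
from h import *
st();print(r.get_state()['wrist_torque'])"
```

```text
t 8.6 p [ 0.5109 -0.1512  0.1007] yaw -34.08 F [-1.4 -0.1 10.2] j [ 0.32  0.81 -0.19  1.96  0.36  0.41 -0.74] o 0.338
[0.04443555 0.35490573 0.04470525]
```

Request:
{"fn": "move_arm", "kwargs": {
  "rows": [
    {"x": 0,"y": 0,"z": 0,"rx": 0,"ry": 0,"rz": 0.06,"gripper": 255},
    {"x": 0,"y": 0,"z": 0,"rx": 0,"ry": 0,"rz": 0.12,"gripper": 255},
    {"x": 0,"y": 0,"z": 0,"rx": 0,"ry": 0,"rz": 0.18,"gripper": 255},
    {"x": 0,"y": 0,"z": 0,"rx": 0,"ry": 0,"rz": 0.24,"gripper": 255},
    {"x": 0,"y": 0,"z": 0,"rx": 0,"ry": 0,"rz": 0.3,"gripper": 255},
    {"x": 0,"y": 0,"z": 0,"rx": 0,"ry": 0,"rz": 0.36,"gripper": 255}
  ]
}}

```text
time_s: 9.2
ee_pos: [0.5093, -0.151, 0.1005]
tcp_rot: [2.788, -1.443, -0.005]
wrist_force: [-2.8, 0.5, 10.5]
opening: 0.34
```

```bash
python3 -c "
from h import *
st();print(r.get_state()['wrist_torque'])"
```

```text
t 9.2 p [ 0.5093 -0.151   0.1005] yaw -54.72 F [-2.8  0.5 10.5] j [ 0.27  0.8  -0.11  1.96  0.21  0.39 -0.96] o 0.34
[0.25460796 0.8364352  0.10378911]
```

Request:
{"fn": "move_arm", "kwargs": {
  "rows": [
    {"x": -0.7,"y": 1.9,"z": 0,"rx": 0,"ry": 0,"rz": 0.0,"gripper": 255},
    {"x": -0.7,"y": 1.9,"z": 0,"rx": 0,"ry": 0,"rz": 0.05,"gripper": 255},
    {"x": -0.7,"y": 1.9,"z": 0,"rx": 0,"ry": 0,"rz": 0.1,"gripper": 255},
    {"x": -0.7,"y": 1.9,"z": 0,"rx": 0,"ry": 0,"rz": 0.15,"gripper": 255},
    {"x": -0.7,"y": 1.9,"z": 0,"rx": 0,"ry": 0,"rz": 0.2,"gripper": 255}
  ]
}}

```text
time_s: 9.7
ee_pos: [0.5087, -0.1495, 0.0993]
tcp_rot: [-2.633, 1.713, 0.005]
wrist_force: [0.0, 5.9, -0.2]
opening: 0.335
```

```bash
python3 -c "
from h import *
st();print(r.get_state()['wrist_torque'])"
```

```text
t 9.7 p [ 0.5087 -0.1495  0.0993] yaw -66.1 F [ 0.   5.9 -0.2] j [ 0.24  0.81 -0.07  1.97  0.13  0.37 -1.08] o 0.335
[1.32616866 0.01258148 0.10495503]
```

Request:
{"fn": "move_arm", "kwargs": {
  "rows": [
    {"x": -1.2,"y": -0.5,"z": 0.5,"rx": 0,"ry": 0,"rz": 0,"gripper": 255},
    {"x": -1.2,"y": -0.5,"z": 1.5,"rx": 0,"ry": 0,"rz": 0,"gripper": 255},
    {"x": -1.2,"y": -0.5,"z": 2.5,"rx": 0,"ry": 0,"rz": 0,"gripper": 255}
  ]
}}

```text
time_s: 10.0
ee_pos: [0.5089, -0.1492, 0.097]
tcp_rot: [2.635, -1.71, -0.003]
wrist_force: [-2.4, 5.7, 1.2]
opening: 0.336
```

```bash
python3 -c "
from h import *
st();print(r.get_state()['wrist_torque'])"
```

```text
t 10.0 p [ 0.5089 -0.1492  0.097 ] yaw -65.94 F [-2.4  5.7  1.2] j [ 0.24  0.81 -0.07  1.97  0.13  0.37 -1.08] o 0.336
[1.20525897 0.35176183 0.08594621]
```

Request:
{"fn": "move_arm", "kwargs": {
  "rows": [
    {"x": -1.5,"y": 0.3,"z": 2,"rx": 0,"ry": 0,"rz": 0,"gripper": 255},
    {"x": -1.5,"y": 0.3,"z": 4,"rx": 0,"ry": 0,"rz": 0,"gripper": 255},
    {"x": -1.5,"y": 0.3,"z": 6,"rx": 0,"ry": 0,"rz": 0,"gripper": 255}
  ]
}}

```text
time_s: 10.3
ee_pos: [0.5089, -0.149, 0.0915]
tcp_rot: [2.635, -1.711, 0.001]
wrist_force: [-1.5, 2.8, 6.2]
opening: 0.339
```

```bash
python3 -c "
from h import *
st();print(r.get_state()['wrist_torque'])"
```

```text
t 10.3 p [ 0.5089 -0.149   0.0915] yaw -66.0 F [-1.5  2.8  6.2] j [ 0.23  0.82 -0.06  1.98  0.13  0.35 -1.08] o 0.339
[0.74864954 0.35012158 0.12432187]
```

Request:
{"fn": "move_arm", "kwargs": {
  "rows": [
    {"x": -0.9,"y": 0.4,"z": 2,"rx": 0,"ry": 0,"rz": 0,"gripper": 255},
    {"x": -0.9,"y": 0.4,"z": 4,"rx": 0,"ry": 0,"rz": 0,"gripper": 255},
    {"x": -0.9,"y": 0.4,"z": 6,"rx": 0,"ry": 0,"rz": 0,"gripper": 255},
    {"x": -0.9,"y": 0.4,"z": 7.5,"rx": 0,"ry": 0,"rz": 0,"gripper": 255},
    {"x": -0.9,"y": 0.4,"z": 8.5,"rx": 0,"ry": 0,"rz": 0,"gripper": 255}
  ]
}}

```text
time_s: 10.8
ee_pos: [0.5088, -0.149, 0.0838]
tcp_rot: [2.635, -1.711, 0.004]
wrist_force: [-2.0, 1.9, 13.0]
opening: 0.34
```

```bash
python3 -c "
from h import *
st();print(r.get_state()['wrist_torque'])"
```

```text
t 10.8 p [ 0.5088 -0.149   0.0838] yaw -66.0 F [-2.   1.9 13. ] j [ 0.23  0.83 -0.06  1.98  0.14  0.33 -1.09] o 0.34
[0.57608126 0.38674319 0.23458966]
```

Request:
{"fn": "move_arm", "kwargs": {
  "rows": [
    {"x": -0.4,"y": 0.4,"z": 0.8,"rx": 0,"ry": 0,"rz": -0.02,"gripper": 255},
    {"x": -0.4,"y": 0.4,"z": 0.8,"rx": 0,"ry": 0,"rz": -0.02,"gripper": 255}
  ]
}}

```text
time_s: 11.0
ee_pos: [0.5089, -0.149, 0.083]
tcp_rot: [-2.651, 1.685, -0.006]
wrist_force: [0.2, 1.5, 9.9]
opening: 0.336
```

```bash
python3 -c "
from h import *
st();print(r.get_state()['wrist_torque'])"
```

```text
t 11.0 p [ 0.5089 -0.149   0.083 ] yaw -64.89 F [0.2 1.5 9.9] j [ 0.23  0.83 -0.06  1.98  0.14  0.33 -1.08] o 0.336
[ 0.47955942  0.16151906 -0.01119172]
```

Request:
{"fn": "move_arm", "kwargs": {
  "rows": [
    {"x": -0.2,"y": 0,"z": 0.6,"rx": 0,"ry": 0,"rz": 0,"gripper": 255},
    {"x": -0.2,"y": 0,"z": 0.6,"rx": 0,"ry": 0,"rz": 0,"gripper": 255}
  ]
}}

```text
time_s: 11.2
ee_pos: [0.5089, -0.149, 0.0829]
tcp_rot: [-2.65, 1.686, -0.007]
wrist_force: [-2.4, 1.7, 16.4]
opening: 0.338
```

```bash
python3 -c "
from h import *
st();print(r.get_state()['wrist_torque'])"
```

```text
t 11.2 p [ 0.5089 -0.149   0.0829] yaw -64.92 F [-2.4  1.7 16.4] j [ 0.23  0.83 -0.06  1.98  0.14  0.32 -1.08] o 0.338
[0.58283584 0.33262835 0.07935333]
```

Request:
{"fn": "move_arm", "kwargs": {
  "rows": [
    {"x": 0,"y": 0,"z": -1,"rx": 0,"ry": 0,"rz": 0,"gripper": 0},
    {"x": 0,"y": 0,"z": -1,"rx": 0,"ry": 0,"rz": 0,"gripper": 0},
    {"x": 0,"y": 0,"z": -1,"rx": 0,"ry": 0,"rz": 0,"gripper": 0},
    {"x": 0,"y": 0,"z": -1,"rx": 0,"ry": 0,"rz": 0,"gripper": 0},
    {"x": 0,"y": 0,"z": -5,"rx": 0,"ry": 0,"rz": 0,"gripper": 0},
    {"x": 0,"y": 0,"z": -45,"rx": 0,"ry": 0,"rz": 0,"gripper": 0},
    {"x": 0,"y": 0,"z": -95,"rx": 0,"ry": 0,"rz": 0,"gripper": 0},
    {"x": 0,"y": 0,"z": -100,"rx": 0,"ry": 0,"rz": 0,"gripper": 0},
    {"x": 0,"y": 0,"z": -100,"rx": 0,"ry": 0,"rz": 0,"gripper": 0}
  ]
}}

```text
time_s: 12.1
ee_pos: [0.5082, -0.148, 0.1827]
tcp_rot: [-2.651, 1.684, -0.005]
wrist_force: [-0.4, -0.2, -0.7]
opening: 1.001
```

```bash
python3 - <<'E'
from h import *
st();go([.452,-.177,.183],-65)
f=r.grab_frame("side")
cv2.imwrite("pics/c5.png",cv2.resize(f["color"][140:200,310:390],(800,600),interpolation=cv2.INTER_CUBIC))
for P in([.452,-.177,.1475],[.452,-.177,.1295],[.5108,-.1493,.108]):print((proj(f,P)-[310,140])*10)
E
```

```text
t 12.1 p [ 0.5082 -0.148   0.1827] yaw -64.87 F [-0.4 -0.2 -0.7] j [ 0.26  0.66 -0.1   1.93  0.12  0.56 -1.05] o 1.001
xyz mm [ 2.4 63.2 -0.5] rot [-0.003 -0.002  0.002]
[594.43531882 134.33705585]
[589.61064461 182.21239018]
[393.00223234 250.98103079]
```

View pics/c5.png

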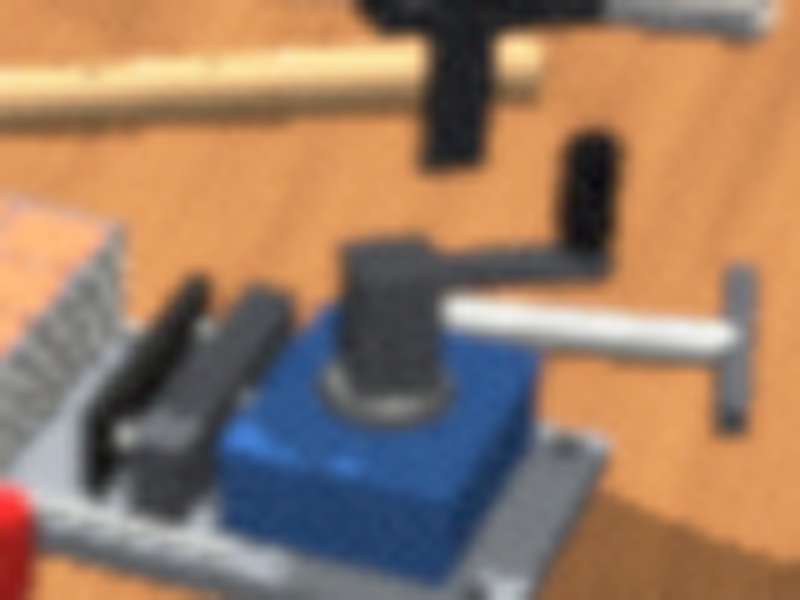

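The side view shows the hub sitting flush on the flange at (390,385), with the knob at (590,190) where I predicted it. Next I'll take the knob.

Request:
{"fn": "move_arm", "kwargs": {
  "rows": [
    {"x": 2.4,"y": 40,"z": 0,"rx": 0,"ry": 0,"rz": 0,"gripper": 0},
    {"x": 2.4,"y": 63,"z": 0,"rx": 0,"ry": 0,"rz": 0,"gripper": 0},
    {"x": 2.4,"y": 63,"z": 30,"rx": 0,"ry": 0,"rz": 0,"gripper": 0},
    {"x": 2.4,"y": 63,"z": 55,"rx": 0,"ry": 0,"rz": 0,"gripper": 100},
    {"x": 2.4,"y": 63,"z": 56,"rx": 0,"ry": 0,"rz": 0,"gripper": 255},
    {"x": 2.4,"y": 63,"z": 56,"rx": 0,"ry": 0,"rz": 0,"gripper": 255},
    {"x": 2.4,"y": 63,"z": 56,"rx": 0,"ry": 0,"rz": 0,"gripper": 255},
    {"x": 2.4,"y": 63,"z": 56,"rx": 0,"ry": 0,"rz": 0,"gripper": 255},
    {"x": 2.4,"y": 63,"z": 56,"rx": 0,"ry": 0,"rz": 0,"gripper": 255},
    {"x": 2.4,"y": 63,"z": 56,"rx": 0,"ry": 0,"rz": 0,"gripper": 255},
    {"x": 2.4,"y": 63,"z": 56,"rx": 0,"ry": 0,"rz": 0,"gripper": 255},
    {"x": 2.4,"y": 63,"z": 56,"rx": 0,"ry": 0,"rz": 0,"gripper": 255}
  ]
}}

```text
time_s: 13.35
ee_pos: [0.4518, -0.1771, 0.1256]
tcp_rot: [2.651, -1.685, 0.002]
wrist_force: [1.1, -1.3, 0.0]
opening: 0.238
```

```bash
cat >>h.py <<'E'
A=np.array([.5108,-.1493])
def wind(th0,n,step,z=.1265,rad=.065,yaw=None,p0=None):
    # clockwise waypoints (tool mm) relative to commanded pose p0
    s=r.get_state();R=Ro.from_rotvec(s["tcp_rot"]).inv();p0=np.array(s["ee_pos"]) if p0 is None else np.array(p0)
    for k in range(1,n+1):
        t=np.radians(th0-step*k);P=np.r_[A+rad*np.array([np.cos(t),np.sin(t)]),z]
        print(np.round(R.apply(P-p0)*1000,1).tolist(),end=" ")
    print()
def ang():
    s=r.get_state();d=np.array(s["ee_pos"])[:2]-A;print("knob ang",round(np.degrees(np.arctan2(d[1],d[0])),2),"rad",round(np.hypot(*d)*1e3,2),"tangF(cw)",round(float(np.dot(s["wrist_force"][:2],[-d[1],d[0]])/np.hypot(*d)),2))
E
python3 -c "
from h import *
st();ang()"
```

```text
t 13.35 p [ 0.4518 -0.1771  0.1256] yaw -64.88 F [ 1.1 -1.3  0. ] j [ 0.33  0.73 -0.08  2.09  0.16  0.33 -1.02] o 0.238
knob ang -154.74 rad 65.22 tangF(cw) 1.62
```

```bash
python3 -c "
from h import *
wind(-154.7,12,12,z=.1257)"
```

```text
[-13.5, -1.6, -0.2] [-26.4, -5.8, -0.2] [-38.2, -12.5, -0.2] [-48.3, -21.6, -0.2] [-56.3, -32.5, -0.2] [-61.9, -44.9, -0.2] [-64.8, -58.2, -0.2] [-64.8, -71.8, -0.2] [-62.0, -85.1, -0.2] [-56.5, -97.5, -0.1] [-48.6, -108.6, -0.1] [-38.5, -117.7, -0.1]
```

Request:
{"fn": "move_arm", "kwargs": {
  "rows": [
    {"x": -13.5,"y": -1.6,"z": 0,"rx": 0,"ry": 0,"rz": 0,"gripper": 255},
    {"x": -26.4,"y": -5.8,"z": 0,"rx": 0,"ry": 0,"rz": 0,"gripper": 255},
    {"x": -38.2,"y": -12.5,"z": 0,"rx": 0,"ry": 0,"rz": 0,"gripper": 255},
    {"x": -48.3,"y": -21.6,"z": 0,"rx": 0,"ry": 0,"rz": 0,"gripper": 255},
    {"x": -56.3,"y": -32.5,"z": 0,"rx": 0,"ry": 0,"rz": 0,"gripper": 255},
    {"x": -61.9,"y": -44.9,"z": 0,"rx": 0,"ry": 0,"rz": 0,"gripper": 255},
    {"x": -64.8,"y": -58.2,"z": 0,"rx": 0,"ry": 0,"rz": 0,"gripper": 255},
    {"x": -64.8,"y": -71.8,"z": 0,"rx": 0,"ry": 0,"rz": 0,"gripper": 255}
  ]
}}

```text
time_s: 14.15
ee_pos: [0.4886, -0.0864, 0.1252]
tcp_rot: [2.651, -1.683, -0.003]
wrist_force: [-3.2, -4.1, 2.0]
opening: 0.24
```

```bash
python3 -c "
from h import *
st();ang();wind(-154.7-96,12,12,z=.1257)"
```

```text
t 14.15 p [ 0.4886 -0.0864  0.1252] yaw -64.81 F [-3.2 -4.1  2. ] j [ 0.11  0.73 -0.05  2.06  0.1   0.35 -1.15] o 0.24
knob ang 109.42 rad 66.69 tangF(cw) 4.38
[4.5, -13.3, -0.5] [10.0, -25.7, -0.6] [18.0, -36.7, -0.6] [28.0, -45.8, -0.6] [39.8, -52.6, -0.6] [52.7, -56.9, -0.7] [66.2, -58.3, -0.7] [79.7, -56.9, -0.7] [92.7, -52.7, -0.7] [104.5, -46.0, -0.7] [114.6, -36.9, -0.7] [122.6, -25.9, -0.7]
```

Request:
{"fn": "move_arm", "kwargs": {
  "rows": [
    {"x": 2.8,"y": -13.3,"z": 0,"rx": 0,"ry": 0,"rz": 0,"gripper": 255},
    {"x": 8.3,"y": -25.7,"z": 0,"rx": 0,"ry": 0,"rz": 0,"gripper": 255},
    {"x": 16.2,"y": -36.8,"z": 0,"rx": 0,"ry": 0,"rz": 0,"gripper": 255},
    {"x": 26.3,"y": -45.9,"z": 0,"rx": 0,"ry": 0,"rz": 0,"gripper": 255},
    {"x": 38.1,"y": -52.6,"z": 0,"rx": 0,"ry": 0,"rz": 0,"gripper": 255},
    {"x": 51,"y": -56.9,"z": 0,"rx": 0,"ry": 0,"rz": 0,"gripper": 255},
    {"x": 64.5,"y": -58.3,"z": 0,"rx": 0,"ry": 0,"rz": 0,"gripper": 255},
    {"x": 78,"y": -56.9,"z": 0,"rx": 0,"ry": 0,"rz": 0,"gripper": 255},
    {"x": 91,"y": -52.7,"z": 0,"rx": 0,"ry": 0,"rz": 0,"gripper": 255},
    {"x": 102.8,"y": -46,"z": 0,"rx": 0,"ry": 0,"rz": 0,"gripper": 255},
    {"x": 112.9,"y": -36.9,"z": 0,"rx": 0,"ry": 0,"rz": 0,"gripper": 255},
    {"x": 120.9,"y": -25.9,"z": 0,"rx": 0,"ry": 0,"rz": 0,"gripper": 255}
  ]
}}

```text
time_s: 15.35
ee_pos: [0.5646, -0.185, 0.1252]
tcp_rot: [-2.65, 1.682, -0.0]
wrist_force: [-1.7, 6.9, 0.2]
opening: 0.241
```

```bash
python3 -c "
from h import *
st();ang();a=np.radians(-154.7-240);wind(-154.7-240,12,12,z=.1257,p0=[A[0]+.065*np.cos(a),A[1]+.065*np.sin(a),.1257])"
```

```text
t 15.35 p [ 0.5646 -0.185   0.1252] yaw -64.8 F [-1.7  6.9  0.2] j [ 0.29  0.81 -0.09  1.77  0.12  0.56 -1.  ] o 0.241
knob ang -33.53 rad 64.55 tangF(cw) 4.84
[5.5, 12.4, -0.0] [8.4, 25.7, -0.1] [8.4, 39.3, -0.1] [5.6, 52.6, -0.2] [0.1, 65.0, -0.2] [-7.9, 76.0, -0.2] [-17.9, 85.1, -0.2] [-29.7, 91.9, -0.2] [-42.6, 96.2, -0.2] [-56.1, 97.6, -0.2] [-69.6, 96.2, -0.2] [-82.6, 92.0, -0.1]
```

Request:
{"fn": "move_arm", "kwargs": {
  "rows": [
    {"x": 5.5,"y": 12.4,"z": 0,"rx": 0,"ry": 0,"rz": 0,"gripper": 255},
    {"x": 8.4,"y": 25.7,"z": 0,"rx": 0,"ry": 0,"rz": 0,"gripper": 255},
    {"x": 8.4,"y": 39.3,"z": 0,"rx": 0,"ry": 0,"rz": 0,"gripper": 255},
    {"x": 5.6,"y": 52.6,"z": 0,"rx": 0,"ry": 0,"rz": 0,"gripper": 255},
    {"x": 0.1,"y": 65,"z": 0,"rx": 0,"ry": 0,"rz": 0,"gripper": 255},
    {"x": -7.9,"y": 76,"z": 0,"rx": 0,"ry": 0,"rz": 0,"gripper": 255},
    {"x": -17.9,"y": 85.1,"z": 0,"rx": 0,"ry": 0,"rz": 0,"gripper": 255},
    {"x": -29.7,"y": 91.9,"z": 0,"rx": 0,"ry": 0,"rz": 0,"gripper": 255},
    {"x": -42.6,"y": 96.2,"z": 0,"rx": 0,"ry": 0,"rz": 0,"gripper": 255},
    {"x": -56.1,"y": 97.6,"z": 0,"rx": 0,"ry": 0,"rz": 0,"gripper": 255},
    {"x": -69.6,"y": 96.2,"z": 0,"rx": 0,"ry": 0,"rz": 0,"gripper": 255},
    {"x": -82.6,"y": 92,"z": 0,"rx": 0,"ry": 0,"rz": 0,"gripper": 255}
  ]
}}

```text
time_s: 16.55
ee_pos: [0.4453, -0.1534, 0.1256]
tcp_rot: [2.646, -1.689, 0.006]
wrist_force: [-1.7, -5.2, 1.7]
opening: 0.242
```

```bash
python3 - <<'E'
from h import *
st();ang()
g=r.grab_frame("side");f=r.grab_frame("top")
I=np.zeros((600,800,3),np.uint8)
I[:400,:]=cv2.resize(g["color"][148:203,265:375],(800,400),interpolation=cv2.INTER_CUBIC)
I[400:,:400]=cv2.resize(f["color"][130:230,310:510],(400,200))
cv2.imwrite("pics/c6.png",I)
c=np.radians(-7);ux=np.array([np.cos(c),np.sin(c)]);uy=np.array([-ux[1],ux[0]])
def P(x,y,z):return (proj(g,np.r_[A+ux*x+uy*y,z])-[265,148])*800/110
print("stop top near edge",P(.209,.05,.060),"bundle-home rear top edge",P(.129,.05,.060),P(.129,.0,.06),"pad top at 129 face",P(.129,.05,.053))
E
```

```text
t 16.55 p [ 0.4453 -0.1534  0.1256] yaw -65.09 F [-1.7 -5.2  1.7] j [ 0.26  0.72 -0.05  2.14  0.13  0.29 -1.04] o 0.242
knob ang -176.4 rad 65.61 tangF(cw) 5.06
stop top near edge [161.18273834 163.45171544] bundle-home rear top edge [311.9014693  201.97888606] [357.07518742 150.74239585] pad top at 129 face [312.09556252 214.50786381]
```

View pics/c6.png

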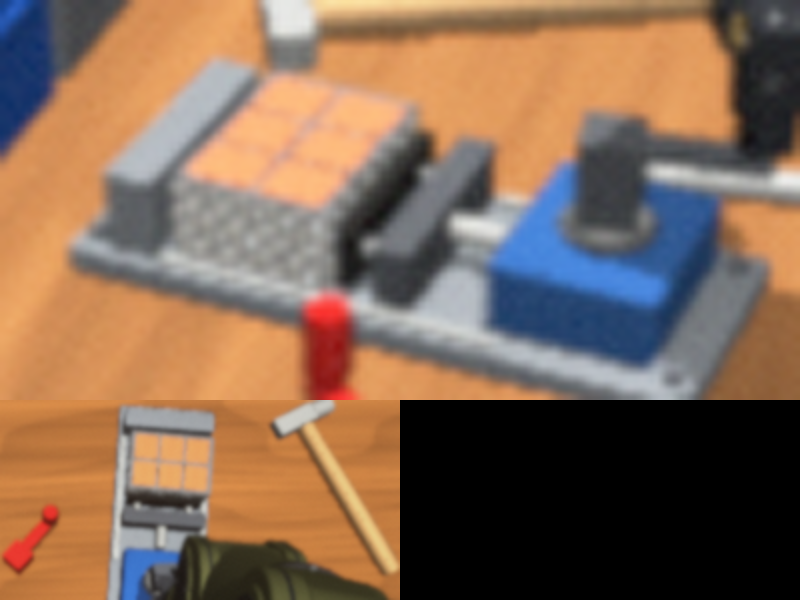

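```bash
cat >>h.py <<'E'
C=-178.7-360
def meas(tag,n=4):
    F=[];I=[]
    for _ in range(n):
        I.append(r.grab_frame("side")["color"].astype(np.float32));s=r.get_state();d=np.array(s["ee_pos"])[:2]-A
        F.append(np.dot(s["wrist_force"][:2],[-d[1],d[0]])/np.hypot(*d))
    g=cv2.cvtColor(np.mean(I,0),cv2.COLOR_BGR2GRAY);np.save(f"m{tag}.npy",g)
    ang();print(tag,"t",round(s["time_s"],2),"tang",np.round(np.mean(F),2),"+-",np.round(np.std(F)/n**.5,2))
    import glob;names=sorted(glob.glob("m*.npy"))
    for nm,(x0,x1,y0,y1) in dict(bundle=(293,309,160,184),stop=(280,288,160,180),jaw=(317,332,168,188),hub=(345,353,165,178)).items():
        out=[]
        for a in names:
            W=np.eye(2,3,dtype=np.float32);b=np.load("m0.npy")[y0:y1,x0:x1]
            try: cv2.findTransformECC(b,np.load(a)[y0-6:y1+6,x0-6:x1+6],W:=np.float32([[1,0,6],[0,1,6]]),cv2.MOTION_TRANSLATION,(3,200,1e-6));out.append(np.round(W[:,2]-6,2).tolist())
            except cv2.error: out.append(None)
        print(nm,out)
def steps(c0,n,st_):
    a=np.radians(c0);wind(c0,n,st_,z=.1257,p0=[A[0]+.065*np.cos(a),A[1]+.065*np.sin(a),.1257])
E
python3 -c "
from h import *
meas(0);steps(-178.7,12,12)"
```

```text
knob ang -178.34 rad 65.77 tangF(cw) 2.38
0 t 16.85 tang 1.38 +- 0.31
bundle [[0.14000000059604645, 0.019999999552965164]]
stop [[-0.019999999552965164, -0.09000000357627869]]
jaw [[-0.0, 0.05999999865889549]]
hub [[0.029999999329447746, -0.36000001430511475]]
[-11.8, -6.7, -0.0] [-21.9, -15.8, -0.0] [-30.0, -26.8, -0.0] [-35.5, -39.2, -0.0] [-38.4, -52.4, -0.0] [-38.5, -66.0, -0.1] [-35.7, -79.3, -0.1] [-30.2, -91.8, -0.1] [-22.3, -102.8, -0.1] [-12.2, -111.9, -0.1] [-0.5, -118.8, -0.1] [12.4, -123.0, -0.0]
```

Request:
{"fn": "move_arm", "kwargs": {
  "rows": [
    {"x": -11.8,"y": -6.7,"z": 0,"rx": 0,"ry": 0,"rz": 0,"gripper": 255},
    {"x": -21.9,"y": -15.8,"z": 0,"rx": 0,"ry": 0,"rz": 0,"gripper": 255},
    {"x": -30,"y": -26.8,"z": 0,"rx": 0,"ry": 0,"rz": 0,"gripper": 255}
  ]
}}

```text
time_s: 17.15
ee_pos: [0.4554, -0.1128, 0.1253]
tcp_rot: [2.648, -1.687, -0.002]
wrist_force: [-3.9, -2.5, 4.4]
opening: 0.24
```

```bash
sed -i 's/(3,200,1e-6)/(3,2000,1e-10)/' h.py; python3 -c "
from h import *
ang();meas(1);steps(-178.7-36,6,12)"
```

```text
knob ang 146.58 rad 66.34 tangF(cw) 4.24
knob ang 144.67 rad 66.23 tangF(cw) -0.07
1 t 17.35 tang 0.92 +- 0.38
bundle [[0.14000000059604645, 0.019999999552965164], [0.10000000149011612, 0.029999999329447746]]
stop [[-0.019999999552965164, -0.09000000357627869], [-0.0, -0.10000000149011612]]
jaw [[-0.0, 0.05999999865889549], [-0.6399999856948853, -0.11999999731779099]]
hub [[0.029999999329447746, -0.36000001430511475], [-1.4199999570846558, -1.6399999856948853]]
[-5.5, -12.4, 0.0] [-8.4, -25.7, 0.0] [-8.4, -39.3, 0.0] [-5.6, -52.6, 0.0] [-0.1, -65.0, 0.0] [7.9, -76.0, 0.0]
```

Request:
{"fn": "move_arm", "kwargs": {
  "rows": [
    {"x": -5.5,"y": -12.4,"z": 0,"rx": 0,"ry": 0,"rz": 0,"gripper": 255},
    {"x": -8.4,"y": -25.7,"z": 0,"rx": 0,"ry": 0,"rz": 0,"gripper": 255}
  ]
}}

```text
time_s: 17.55
ee_pos: [0.4744, -0.0937, 0.1252]
tcp_rot: [2.648, -1.686, -0.006]
wrist_force: [-4.9, -0.3, 5.6]
opening: 0.241
```

```bash
python3 - <<'E'
from h import *
ang();meas(2);steps(-178.7-60,6,12)
g=r.grab_frame("side")["color"]
cv2.imwrite("pics/c7.png",cv2.resize(g[150:200,270:336],(792,600),interpolation=cv2.INTER_CUBIC))
E
```

```text
knob ang 123.21 rad 66.47 tangF(cw) 4.24
knob ang 120.7 rad 66.34 tangF(cw) -0.13
2 t 17.75 tang 0.75 +- 0.39
bundle [[0.14000000059604645, 0.019999999552965164], [0.10000000149011612, 0.029999999329447746], [-0.17000000178813934, -0.009999999776482582]]
stop [[-0.019999999552965164, -0.09000000357627869], [-0.0, -0.10000000149011612], [-0.029999999329447746, -0.11999999731779099]]
jaw [[-0.0, 0.05999999865889549], [-0.6399999856948853, -0.11999999731779099], [-0.9800000190734863, -0.27000001072883606]]
hub [[0.029999999329447746, -0.36000001430511475], [-1.4199999570846558, -1.6399999856948853], [-1.0299999713897705, -1.7400000095367432]]
[-0.0, -13.6, 0.0] [2.8, -26.9, 0.0] [8.3, -39.3, 0.0] [16.2, -50.3, 0.0] [26.3, -59.4, 0.1] [38.1, -66.2, 0.1]
```

View pics/c7.png

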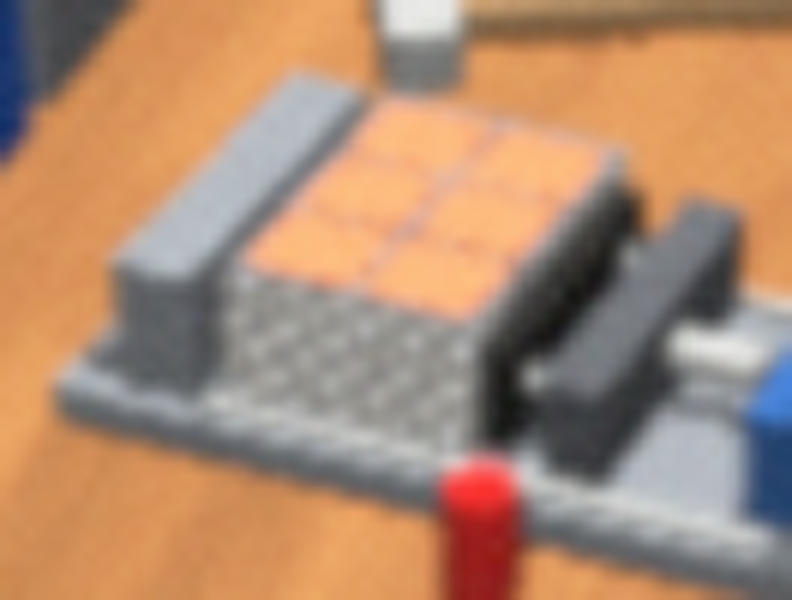

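Pad is touching the bundle, which has just begun to slide. A gap to the stop still shows at about (225,290).

Request:
{"fn": "move_arm", "kwargs": {
  "rows": [
    {"x": 0,"y": -13.6,"z": 0,"rx": 0,"ry": 0,"rz": 0,"gripper": 255},
    {"x": 2.8,"y": -26.9,"z": 0,"rx": 0,"ry": 0,"rz": 0,"gripper": 255},
    {"x": 8.3,"y": -39.3,"z": 0,"rx": 0,"ry": 0,"rz": 0,"gripper": 255}
  ]
}}

```text
time_s: 18.1
ee_pos: [0.5144, -0.083, 0.1252]
tcp_rot: [2.652, -1.684, -0.005]
wrist_force: [-4.5, 2.5, 3.6]
opening: 0.236
```

```bash
python3 -c "
from h import *
st();ang();meas(3);steps(-178.7-96,6,12)"
```

```text
t 18.1 p [ 0.5144 -0.083   0.1252] yaw -64.82 F [-4.5  2.5  3.6] j [ 0.1   0.75 -0.04  1.99  0.07  0.41 -1.13] o 0.236
knob ang 86.86 rad 66.36 tangF(cw) 4.63
knob ang 84.94 rad 66.0 tangF(cw) 0.32
3 t 18.3 tang 0.74 +- 0.22
bundle [[0.14000000059604645, 0.019999999552965164], [0.10000000149011612, 0.029999999329447746], [-0.17000000178813934, -0.009999999776482582], [-0.5400000214576721, -0.2199999988079071]]
stop [[-0.019999999552965164, -0.09000000357627869], [-0.0, -0.10000000149011612], [-0.029999999329447746, -0.11999999731779099], [-0.25, -0.029999999329447746]]
jaw [[-0.0, 0.05999999865889549], [-0.6399999856948853, -0.11999999731779099], [-0.9800000190734863, -0.27000001072883606], [-1.7899999618530273, -0.0]]
hub [[0.029999999329447746, -0.36000001430511475], [-1.4199999570846558, -1.6399999856948853], [-1.0299999713897705, -1.7400000095367432], None]
[8.0, -11.0, 0.0] [18.0, -20.1, 0.1] [29.8, -27.0, 0.1] [42.7, -31.2, 0.1] [56.2, -32.6, 0.1] [69.7, -31.3, 0.1]
```

Request:
{"fn": "move_arm", "kwargs": {
  "rows": [
    {"x": 8,"y": -11,"z": 0,"rx": 0,"ry": 0,"rz": 0,"gripper": 255},
    {"x": 18,"y": -20.1,"z": 0,"rx": 0,"ry": 0,"rz": 0,"gripper": 255}
  ]
}}

```text
time_s: 18.5
ee_pos: [0.5403, -0.0903, 0.1253]
tcp_rot: [-2.652, 1.683, 0.004]
wrist_force: [-3.2, 3.8, 2.7]
opening: 0.242
```

```bash
python3 - <<'E'
from h import *
ang();meas(4);steps(-178.7-120,6,12)
g=r.grab_frame("side")["color"]
cv2.imwrite("pics/c8.png",cv2.resize(g[150:200,270:336],(792,600),interpolation=cv2.INTER_CUBIC))
E
```

```text
knob ang 63.41 rad 65.94 tangF(cw) 4.55
knob ang 61.41 rad 65.62 tangF(cw) 0.68
4 t 18.7 tang 1.14 +- 0.25
bundle [[0.14000000059604645, 0.019999999552965164], [0.10000000149011612, 0.029999999329447746], [-0.17000000178813934, -0.009999999776482582], [-0.5400000214576721, -0.2199999988079071], [-1.2200000286102295, -0.4099999964237213]]
stop [[-0.019999999552965164, -0.09000000357627869], [-0.0, -0.10000000149011612], [-0.029999999329447746, -0.11999999731779099], [-0.25, -0.029999999329447746], [-0.3499999940395355, 0.03999999910593033]]
jaw [[-0.0, 0.05999999865889549], [-0.6399999856948853, -0.11999999731779099], [-0.9800000190734863, -0.27000001072883606], [-1.7899999618530273, -0.0], [-1.899999976158142, -0.2800000011920929]]
hub [[0.029999999329447746, -0.36000001430511475], [-1.4199999570846558, -1.6399999856948853], [-1.0299999713897705, -1.7400000095367432], None, None]
[11.7, -6.8, 0.0] [24.7, -11.1, 0.1] [38.2, -12.5, 0.1] [51.7, -11.2, 0.1] [64.6, -7.0, 0.1] [76.4, -0.2, 0.1]
```

View pics/c8.png

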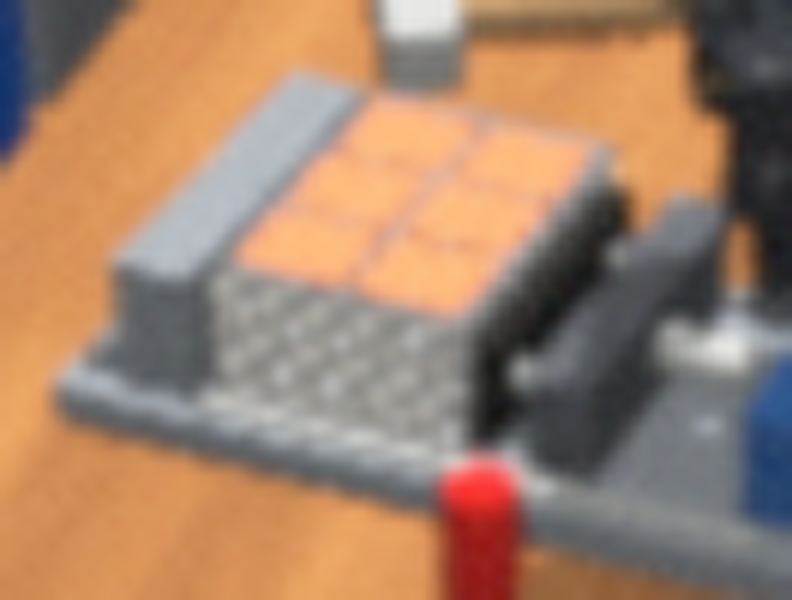

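Request:
{"fn": "move_arm", "kwargs": {
  "rows": [
    {"x": 11.7,"y": -6.8,"z": 0,"rx": 0,"ry": 0,"rz": 0,"gripper": 255},
    {"x": 24.7,"y": -11.1,"z": 0,"rx": 0,"ry": 0,"rz": 0,"gripper": 255}
  ]
}}

```text
time_s: 18.95
ee_pos: [0.5612, -0.1075, 0.1253]
tcp_rot: [-2.653, 1.682, 0.004]
wrist_force: [-1.3, 3.9, 3.3]
opening: 0.243
```

```bash
python3 -c "
from h import *
ang();meas(5);steps(-178.7-144,6,12)"
```

```text
knob ang 39.65 rad 65.44 tangF(cw) 3.85
knob ang 37.46 rad 65.14 tangF(cw) -0.78
5 t 19.15 tang 0.64 +- 0.53
bundle [[0.14000000059604645, 0.019999999552965164], [0.10000000149011612, 0.029999999329447746], [-0.17000000178813934, -0.009999999776482582], [-0.5400000214576721, -0.2199999988079071], [-1.2200000286102295, -0.4099999964237213], [-1.909999966621399, -0.5799999833106995]]
stop [[-0.019999999552965164, -0.09000000357627869], [-0.0, -0.10000000149011612], [-0.029999999329447746, -0.11999999731779099], [-0.25, -0.029999999329447746], [-0.3499999940395355, 0.03999999910593033], [-0.5600000023841858, 0.09000000357627869]]
jaw [[-0.0, 0.05999999865889549], [-0.6399999856948853, -0.11999999731779099], [-0.9800000190734863, -0.27000001072883606], [-1.7899999618530273, -0.0], [-1.899999976158142, -0.2800000011920929], [-2.619999885559082, -0.05000000074505806]]
hub [[0.029999999329447746, -0.36000001430511475], [-1.4199999570846558, -1.6399999856948853], [-1.0299999713897705, -1.7400000095367432], None, None, [-1.3899999856948853, -0.4000000059604645]]
[13.5, -1.5, 0.0] [27.0, -0.1, 0.0] [40.0, 4.1, 0.1] [51.8, 10.8, 0.1] [61.9, 19.9, 0.1] [69.9, 30.9, 0.1]
```

Request:
{"fn": "move_arm", "kwargs": {
  "rows": [
    {"x": 13.5,"y": -1.5,"z": 0,"rx": 0,"ry": 0,"rz": 0,"gripper": 255},
    {"x": 27,"y": 0,"z": 0,"rx": 0,"ry": 0,"rz": 0,"gripper": 255}
  ]
}}

```text
time_s: 19.35
ee_pos: [0.5733, -0.1318, 0.1254]
tcp_rot: [-2.653, 1.68, 0.002]
wrist_force: [-0.3, 4.5, 2.7]
opening: 0.237
```

```bash
python3 -c "
from h import *
ang();meas(6);steps(-178.7-168,6,12)"
```

```text
knob ang 15.67 rad 64.9 tangF(cw) 4.44
knob ang 13.29 rad 64.72 tangF(cw) -0.85
6 t 19.55 tang 0.6 +- 0.53
bundle [[0.14000000059604645, 0.019999999552965164], [0.10000000149011612, 0.029999999329447746], [-0.17000000178813934, -0.009999999776482582], [-0.5400000214576721, -0.2199999988079071], [-1.2200000286102295, -0.4099999964237213], [-1.909999966621399, -0.5799999833106995], [-2.7200000286102295, -0.8899999856948853]]
stop [[-0.019999999552965164, -0.09000000357627869], [-0.0, -0.10000000149011612], [-0.029999999329447746, -0.11999999731779099], [-0.25, -0.029999999329447746], [-0.3499999940395355, 0.03999999910593033], [-0.5600000023841858, 0.09000000357627869], [-0.7400000095367432, 0.15000000596046448]]
jaw [[-0.0, 0.05999999865889549], [-0.6399999856948853, -0.11999999731779099], [-0.9800000190734863, -0.27000001072883606], [-1.7899999618530273, -0.0], [-1.899999976158142, -0.2800000011920929], [-2.619999885559082, -0.05000000074505806], [-2.880000114440918, -0.38999998569488525]]
hub [[0.029999999329447746, -0.36000001430511475], [-1.4199999570846558, -1.6399999856948853], [-1.0299999713897705, -1.7400000095367432], None, None, [-1.3899999856948853, -0.4000000059604645], [-1.2300000190734863, -3.490000009536743]]
[12.9, 4.2, 0.0] [24.7, 10.9, 0.0] [34.9, 20.0, 0.0] [42.9, 30.9, 0.0] [48.4, 43.3, 0.0] [51.3, 56.6, 0.0]
```

Request:
{"fn": "move_arm", "kwargs": {
  "rows": [
    {"x": 12.9,"y": 4.2,"z": 0,"rx": 0,"ry": 0,"rz": 0,"gripper": 255},
    {"x": 24.7,"y": 10.9,"z": 0,"rx": 0,"ry": 0,"rz": 0,"gripper": 255}
  ]
}}

```text
time_s: 19.75
ee_pos: [0.5745, -0.1585, 0.1254]
tcp_rot: [-2.652, 1.679, 0.001]
wrist_force: [1.5, 4.7, 3.5]
opening: 0.239
```

```bash
python3 - <<'E'
from h import *
ang();meas(7);steps(-178.7-192,6,12)
g=r.grab_frame("side")["color"]
cv2.imwrite("pics/c9.png",cv2.resize(g[150:200,270:336],(792,600),interpolation=cv2.INTER_CUBIC))
E
```

```text
knob ang -8.21 rad 64.41 tangF(cw) 4.85
knob ang -10.82 rad 64.35 tangF(cw) 0.28
7 t 19.95 tang 0.83 +- 0.33
bundle [[0.14000000059604645, 0.019999999552965164], [0.10000000149011612, 0.029999999329447746], [-0.17000000178813934, -0.009999999776482582], [-0.5400000214576721, -0.2199999988079071], [-1.2200000286102295, -0.4099999964237213], [-1.909999966621399, -0.5799999833106995], [-2.7200000286102295, -0.8899999856948853], [-2.759999990463257, -0.9200000166893005]]
stop [[-0.019999999552965164, -0.09000000357627869], [-0.0, -0.10000000149011612], [-0.029999999329447746, -0.11999999731779099], [-0.25, -0.029999999329447746], [-0.3499999940395355, 0.03999999910593033], [-0.5600000023841858, 0.09000000357627869], [-0.7400000095367432, 0.15000000596046448], [-0.7400000095367432, 0.12999999523162842]]
jaw [[-0.0, 0.05999999865889549], [-0.6399999856948853, -0.11999999731779099], [-0.9800000190734863, -0.27000001072883606], [-1.7899999618530273, -0.0], [-1.899999976158142, -0.2800000011920929], [-2.619999885559082, -0.05000000074505806], [-2.880000114440918, -0.38999998569488525], [-3.0, -0.5400000214576721]]
hub [[0.029999999329447746, -0.36000001430511475], [-1.4199999570846558, -1.6399999856948853], [-1.0299999713897705, -1.7400000095367432], None, None, [-1.3899999856948853, -0.4000000059604645], [-1.2300000190734863, -3.490000009536743], [-1.6100000143051147, -3.6700000762939453]]
[10.1, 9.1, 0.0] [18.1, 20.0, 0.0] [23.7, 32.4, 0.0] [26.6, 45.7, 0.0] [26.6, 59.3, 0.0] [23.8, 72.6, 0.0]
```

View pics/c9.png

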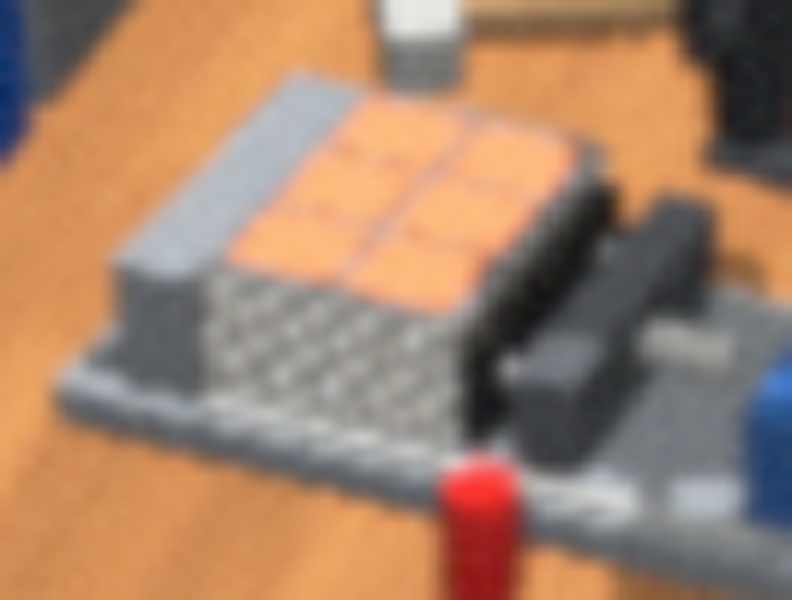

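The bundle stopped against the stop near a knob angle of +12°. A further 75° from there gives 5 mm of spring, so I'll wind to about -63°.

Request:
{"fn": "move_arm", "kwargs": {
  "rows": [
    {"x": 10.1,"y": 9.1,"z": 0,"rx": 0,"ry": 0,"rz": 0,"gripper": 255},
    {"x": 18.1,"y": 20,"z": 0,"rx": 0,"ry": 0,"rz": 0,"gripper": 255},
    {"x": 23.7,"y": 32.4,"z": 0,"rx": 0,"ry": 0,"rz": 0,"gripper": 255},
    {"x": 26.6,"y": 45.7,"z": 0,"rx": 0,"ry": 0,"rz": 0,"gripper": 255}
  ]
}}

```text
time_s: 20.4
ee_pos: [0.5458, -0.2029, 0.1255]
tcp_rot: [-2.651, 1.68, -0.004]
wrist_force: [4.2, 4.4, 2.1]
opening: 0.24
```

```bash
python3 -c "
from h import *
st();ang();meas(8)"
```

```text
t 20.4 p [ 0.5458 -0.2029  0.1255] yaw -64.73 F [4.2 4.4 2.1] j [ 0.32  0.8  -0.08  1.81  0.11  0.53 -0.95] o 0.24
knob ang -56.86 rad 63.98 tangF(cw) 5.9
knob ang -59.18 rad 64.09 tangF(cw) 0.26
8 t 20.6 tang 1.8 +- 0.59
bundle [[0.14000000059604645, 0.019999999552965164], [0.10000000149011612, 0.029999999329447746], [-0.17000000178813934, -0.009999999776482582], [-0.5400000214576721, -0.2199999988079071], [-1.2200000286102295, -0.4099999964237213], [-1.909999966621399, -0.5799999833106995], [-2.7200000286102295, -0.8899999856948853], [-2.759999990463257, -0.9200000166893005], [-2.6700000762939453, -0.8799999952316284]]
stop [[-0.019999999552965164, -0.09000000357627869], [-0.0, -0.10000000149011612], [-0.029999999329447746, -0.11999999731779099], [-0.25, -0.029999999329447746], [-0.3499999940395355, 0.03999999910593033], [-0.5600000023841858, 0.09000000357627869], [-0.7400000095367432, 0.15000000596046448], [-0.7400000095367432, 0.12999999523162842], [-0.7599999904632568, 0.1599999964237213]]
jaw [[-0.0, 0.05999999865889549], [-0.6399999856948853, -0.11999999731779099], [-0.9800000190734863, -0.27000001072883606], [-1.7899999618530273, -0.0], [-1.899999976158142, -0.2800000011920929], [-2.619999885559082, -0.05000000074505806], [-2.880000114440918, -0.38999998569488525], [-3.0, -0.5400000214576721], [-3.5899999141693115, -0.9700000286102295]]
hub [[0.029999999329447746, -0.36000001430511475], [-1.4199999570846558, -1.6399999856948853], [-1.0299999713897705, -1.7400000095367432], None, None, [-1.3899999856948853, -0.4000000059604645], [-1.2300000190734863, -3.490000009536743], [-1.6100000143051147, -3.6700000762939453], [-1.6200000047683716, -1.159999966621399]]
```

Request:
{"fn": "move_arm", "kwargs": {
  "rows": [
    {"x": 0.6,"y": 6,"z": 0,"rx": 0,"ry": 0,"rz": 0,"gripper": 255},
    {"x": 0.6,"y": 6,"z": 0,"rx": 0,"ry": 0,"rz": 0,"gripper": 255}
  ]
}}

```text
time_s: 20.8
ee_pos: [0.5398, -0.2064, 0.1254]
tcp_rot: [-2.651, 1.682, -0.002]
wrist_force: [4.7, 3.1, 3.6]
opening: 0.237
```

```bash
python3 -c "
from h import *
st();ang()"
```

```text
t 20.8 p [ 0.5398 -0.2064  0.1254] yaw -64.8 F [4.7 3.1 3.6] j [ 0.33  0.8  -0.08  1.82  0.11  0.53 -0.95] o 0.237
knob ang -63.08 rad 64.08 tangF(cw) 5.56
```

Request:
{"fn": "move_arm", "kwargs": {
  "rows": [
    {"x": 0,"y": 0,"z": 0,"rx": 0,"ry": 0,"rz": 0,"gripper": 0},
    {"x": 0,"y": 0,"z": 0,"rx": 0,"ry": 0,"rz": 0,"gripper": 0},
    {"x": 0,"y": 0,"z": 0,"rx": 0,"ry": 0,"rz": 0,"gripper": 0},
    {"x": 0,"y": 0,"z": 0,"rx": 0,"ry": 0,"rz": 0,"gripper": 0},
    {"x": 0,"y": 0,"z": 0,"rx": 0,"ry": 0,"rz": 0,"gripper": 0},
    {"x": 0,"y": 0,"z": 0,"rx": 0,"ry": 0,"rz": 0,"gripper": 0},
    {"x": 0,"y": 0,"z": -30,"rx": 0,"ry": 0,"rz": 0,"gripper": 0},
    {"x": 0,"y": 0,"z": -75,"rx": 0,"ry": 0,"rz": 0,"gripper": 0},
    {"x": 0,"y": 0,"z": -120,"rx": 0,"ry": 0,"rz": 0,"gripper": 0},
    {"x": 40,"y": 0,"z": -130,"rx": 0,"ry": 0,"rz": 0,"gripper": 0},
    {"x": 80,"y": 0,"z": -130,"rx": 0,"ry": 0,"rz": 0,"gripper": 0},
    {"x": 120,"y": 0,"z": -130,"rx": 0,"ry": 0,"rz": 0,"gripper": 0}
  ]
}}

```text
time_s: 22.0
ee_pos: [0.5904, -0.3173, 0.2565]
tcp_rot: [-2.652, 1.684, -0.003]
wrist_force: [0.7, 1.2, -0.0]
opening: 0.999
```

```bash
python3 - <<'E'
from h import *
st()
g=r.grab_frame("side")["color"]
cv2.imwrite("pics/c10.png",cv2.resize(g[145:205,280:360],(800,600),interpolation=cv2.INTER_CUBIC))
E
```

```text
t 22.0 p [ 0.5904 -0.3173  0.2565] yaw -64.82 F [ 0.7  1.2 -0. ] j [ 0.48  0.74 -0.1   1.41  0.08  0.99 -0.78] o 0.999
```

View pics/c10.png

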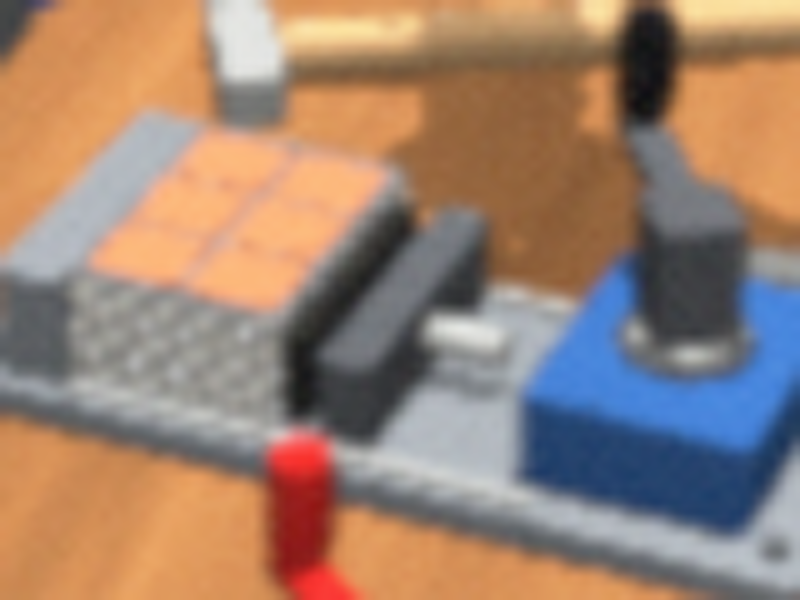

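Bundle is against the stop at (75,290), the jaw–pad gap at (315,350) has narrowed but stays open, and the hub is flush on the flange at (690,345). The gripper is clear, so I'm handing in.

```bash
python3 -c "
from h import *
print(r.hand_in())"
```

```text
the job is handed in; nothing more can be done
None
```

The crank is seated on the spindle and wound clockwise until the bundle sits against the stop. I let go, moved the gripper clear and handed the job in at about 22 s of robot time; no verdict was reported.

- **Fitting:** I rested the crank on the square with about 10–13 N and turned it clockwise for about 90° until it dropped. I then eased it down with at most about 20 N. It stopped about 17.8 mm lower, against the 18 mm expected, and a little more push moved it only 0.1 mm. The hub showed flush on the flange in both later pictures.
- **Winding:** I turned the knob about 1.7 turns. Picture tracking showed the bundle stop moving near a knob angle of +12°. I wound about 75° further, which works out to about 5 mm of spring, or 35 N.
- **Force at the knob:** It rose from about 4.4 N to 5.6–5.9 N, which fits the roughly 6 N given for tight enough.
- **Last picture:** The bundle was against the stop, and the gap between jaw and pad had narrowed but was still open, so the spring is not solid.

**Doubts:**
- The image tracking was coarse, and the stop reading was disturbed by the bundle's edge being in its crop. The tracking of the hub was unusable.
- The knob force readings scatter by about 0.5–1 N, so the spring compression is good to about 0.5–1 mm.
- I did not take a separate final look at the rest of the bench, but nothing else was touched as far as I know.

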